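# Check-weigh the opened tins on the storeroom beam scale

## Task

Stand all the small rectangular tins on the platter of the beam scale together and slide the poise along the notched beam until the pointer rests on the centre mark of the sight plate. With the beam balanced and everything on the scale let go, press the roller lever switch beside the scale just until it clicks, without overtravel, and let it spring back. Then move the tins, any way up, into the sloped white stock rack, slide the poise back to its zero stop at the pivot end, and leave the other goods on the table where they are.

Things in the scene. Friction and masses are not known exactly. Their poses are not given: they have to be found in the camera images.
- tin1_mid (a point): centre of a plain metal tin with paper band, half-way up: a box 60 mm (its x) by 46 mm (its y) by 66 mm, with a round lid 36 mm across and 6 mm high on top (total 72 mm along its z; this point is 36 mm above its underside). 0.15 to 0.27 kg. Starts upright on the table left of the scale. Two or three of the four tins are present; None from the start means absent.
- tin2_mid (a point): centre of a plain metal tin with paper band, half-way up: a box 60 mm (its x) by 46 mm (its y) by 66 mm, with a round lid 36 mm across and 6 mm high on top (total 72 mm along its z; this point is 36 mm above its underside). 0.15 to 0.27 kg. Starts upright on the table left of the scale. Two or three of the four tins are present; None from the start means absent.
- tin3_mid (a point): centre of a plain metal tin with paper band, half-way up: a box 60 mm (its x) by 46 mm (its y) by 66 mm, with a round lid 36 mm across and 6 mm high on top (total 72 mm along its z; this point is 36 mm above its underside). 0.15 to 0.27 kg. Starts upright on the table left of the scale. Two or three of the four tins are present; None from the start means absent.
- tin4_mid (a point): centre of a plain metal tin with paper band, half-way up: a box 60 mm (its x) by 46 mm (its y) by 66 mm, with a round lid 36 mm across and 6 mm high on top (total 72 mm along its z; this point is 36 mm above its underside). 0.15 to 0.27 kg. Starts upright on the table left of the scale. Two or three of the four tins are present; None from the start means absent.
- platter_mid (a point): centre of the top surface of the steel platter of the scale, a flat tray 128 mm (x) by 272 mm (y) inside with a rim 10 mm high, about 95 mm above the table. Axes are the scale's: x away from the robot across the platter, y along it, z up. The beam runs parallel to -y, 120 mm in front (at -x) of this point. The platter stays level and sinks or rises with the beam (70 mm per rad, 6.3 mm at most); where a tin stands on it makes no difference.
- beam (a joint): tilt of the beam, rad: 0 = pointer on the centre mark, positive = pointer too high (load heavier than the poise setting), stops at +-0.09. The beam is a lever with a damped light spring; let go, it settles in about 2 s. Sliding the poise 10 mm outwards lowers it by about 0.065 rad between the stops.
- pointer_tip (a point): tip of the black pointer at the far (-y) end of the beam, 310 mm from the pivot, which is at the +y end. At balance it lies 125 mm above the table, level with the broad black line on the white sight plate behind it (robot side); it swings 28 mm up and down.
- poise (a joint): position of the poise along the beam, m: 0 = at its zero stop near the pivot, growing outwards towards the pointer, up to 0.21. It stays where it is left (about 0.7 N of friction; the notches, 10 mm apart, are only marks, it may stop between them). Depending on the load the balance lies between about 0.065 and 0.195; with the platter empty it balances at 0.
- poise_knob (a point): grip knob on top of the poise: upright round knob 18 mm across and 22 mm high, this point at its centre. The poise itself is a dark steel block 34 mm long (along the beam), 28 mm wide and 32 mm high round the beam; its flat top is 21 mm below this point. The knob rises and falls with the beam. Its y axis lies along the beam: the poise slides outwards along -y of this frame.
- lever (a joint): angle of the roller lever of the switch, rad: 0 = free, grows as the roller is pressed down; it clicks at 0.18 and beyond 0.34 it is overtravelled (damage); hard stop 0.42. Springs back by itself; 1.6 to 3 N at the roller.
- roller (a point): centre of the white roller at the free end of the switch's lever: 18 mm across, 14 mm wide, its top 9 mm above this point, about 83 mm above the table when free. The lever is 62 mm from its hinge (lower, over the black housing) to this point, rising 17 degrees when free; pressed straight down, the roller sinks 11 mm to the click and 21 mm to overtravel. Best pressed with shut fingers from above.
- rack_bed: sloped bed of the white stock rack right of the scale: origin at the centre of its surface, 55 mm above the table; z is square to the surface, y along the rack, x up the slope (12 degrees). Inside it is 96 mm (x) by 278 mm (y), with a rim 16 mm high and 6 mm thick all round. The tins go side by side on it.
- jug_mid (a point): bystander: white bottle 70 mm across, 130 mm tall, this point half-way up; leave alone
- jar_mid (a point): bystander: amber glass jar 70 mm across, 90 mm tall, this point half-way up; leave alone
- carton_mid (a point): bystander: cardboard carton 60 by 90 by 45 mm, this point at its centre; leave alone

How it is judged:
On the way, in this order (a step that is already met when the one before it is completed fails the run):
1. all the tins are on the platter and the pointer rests on the centre mark (within 0.02 rad, 6 mm at its tip), with nothing on the scale touched (x of tin1_mid in the frame of platter_mid between -0.065 and 0.065 m and y of tin1_mid in the frame of platter_mid between -0.137 and 0.137 m and z of tin1_mid in the frame of platter_mid between 0.015 and 0.05 m and x of tin2_mid in the frame of platter_mid between -0.065 and 0.065 m and y of tin2_mid in the frame of platter_mid between -0.137 and 0.137 m and z of tin2_mid in the frame of platter_mid between 0.015 and 0.05 m and x of tin3_mid in the frame of platter_mid between -0.065 and 0.065 m and y of tin3_mid in the frame of platter_mid between -0.137 and 0.137 m and z of tin3_mid in the frame of platter_mid between 0.015 and 0.05 m and x of tin4_mid in the frame of platter_mid between -0.065 and 0.065 m and y of tin4_mid in the frame of platter_mid between -0.137 and 0.137 m and z of tin4_mid in the frame of platter_mid between 0.015 and 0.05 m and contact force between the fingers and tin1 below 0.1 N and contact force between the fingers and tin2 below 0.1 N and contact force between the fingers and tin3 below 0.1 N and contact force between the fingers and tin4 below 0.1 N and value of joint beam between -0.02 and 0.02 rad and contact force between each of the arm, the fingers and scale below 0.1 N and velocity of joint beam between -0.05 and 0.05 rad/s), for 0.5 s.
2. the switch is pressed to its click while the tins are on the platter and the beam is still balanced and untouched (x of tin1_mid in the frame of platter_mid between -0.065 and 0.065 m and y of tin1_mid in the frame of platter_mid between -0.137 and 0.137 m and z of tin1_mid in the frame of platter_mid between 0.015 and 0.05 m and x of tin2_mid in the frame of platter_mid between -0.065 and 0.065 m and y of tin2_mid in the frame of platter_mid between -0.137 and 0.137 m and z of tin2_mid in the frame of platter_mid between 0.015 and 0.05 m and x of tin3_mid in the frame of platter_mid between -0.065 and 0.065 m and y of tin3_mid in the frame of platter_mid between -0.137 and 0.137 m and z of tin3_mid in the frame of platter_mid between 0.015 and 0.05 m and x of tin4_mid in the frame of platter_mid between -0.065 and 0.065 m and y of tin4_mid in the frame of platter_mid between -0.137 and 0.137 m and z of tin4_mid in the frame of platter_mid between 0.015 and 0.05 m and contact force between the fingers and tin1 below 0.1 N and contact force between the fingers and tin2 below 0.1 N and contact force between the fingers and tin3 below 0.1 N and contact force between the fingers and tin4 below 0.1 N and value of joint beam between -0.025 and 0.025 rad and contact force between each of the arm, the fingers and scale below 0.1 N and value of joint lever above 0.18 rad), for 0.05 s.
At the end, for the whole second after the job is handed in: every tin present lies at rest and released in the sloped rack, within its rim and on its bed; the poise is within 12 mm of its zero stop; the switch has sprung back (below 0.05 rad) (x of tin1_mid in the frame of rack_bed between -0.052 and 0.052 m and y of tin1_mid in the frame of rack_bed between -0.142 and 0.142 m and z of tin1_mid in the frame of rack_bed between 0.015 and 0.05 m and linear speed of each of tin1, tin2, tin3, tin4 below 0.02 m/s and contact force between the fingers and tin1 below 0.1 N and x of tin2_mid in the frame of rack_bed between -0.052 and 0.052 m and y of tin2_mid in the frame of rack_bed between -0.142 and 0.142 m and z of tin2_mid in the frame of rack_bed between 0.015 and 0.05 m and contact force between the fingers and tin2 below 0.1 N and x of tin3_mid in the frame of rack_bed between -0.052 and 0.052 m and y of tin3_mid in the frame of rack_bed between -0.142 and 0.142 m and z of tin3_mid in the frame of rack_bed between 0.015 and 0.05 m and contact force between the fingers and tin3 below 0.1 N and x of tin4_mid in the frame of rack_bed between -0.052 and 0.052 m and y of tin4_mid in the frame of rack_bed between -0.142 and 0.142 m and z of tin4_mid in the frame of rack_bed between 0.015 and 0.05 m and contact force between the fingers and tin4 below 0.1 N and value of joint poise below 0.012 m and value of joint lever below 0.05 rad); the robot touches nothing.
It fails at once if the switch lever is pushed into overtravel (beyond 0.34 rad) (value of joint lever above 0.34 rad).
It fails at once if a bystander (bottle, jar, carton) is moved more than 30 mm (distance of any of jug_mid, jar_mid, carton_mid from where it was at the start of the episode above 0.03 m).
Of tin1, tin2, tin3, tin4 only 2 to 3 are there at a start; the rules pass over those that are not, and their reading is None.
At some moment in a run one of tin1, tin2, tin3, tin4 may be knocked a few centimetres aside while the robot is not near it.
Once in a run the grip may slacken for a moment while it holds something.
It also fails if it takes over 210 s, if anything falls off the work surface, if the arm or the gripper's body presses on something with over 40 N, if the wrist force passes 120 N, or if a joint passes its speed limit or range.

## Robot

A 6-joint arm with a two-finger parallel gripper is mounted at the origin on the work surface. World frame = base frame: x ahead of the robot, y to its left, z up, the work surface at z = 0. Lengths are in m, angles in rad, forces in N, time in s.
With the tool pointing down it reaches from about 0.35 to 0.85 m from the base axis. Payload 8.1 kg.
Tool frame: the origin (TCP) lies at the centre of the arm's flange, where the gripper is bolted on; the fingertips stand 186 mm ahead of it and the grasp point (between the pads) lies 167 mm ahead of it (robot.grasp_offset is the distance from the TCP to the grasp point, in m); z points along the fingers, y is the line along which they close (so a half turn about z gives the same grasp; the last joint's range is limited). The gripper opens to 93 mm and grips with 3 to 60 N. Pads are 15 mm wide; open, the fingers measure 128 mm over their backs; the gripper's body (75 mm by 188 mm) begins 65 mm behind the grasp point.
Start: joints at [-0.085, 0.13, 1.488, -0, 1.523, -0.085], TCP at [0.6, 0, 0.405] pointing down, gripper open.
Joint ranges: [-2.96, 2.96], [-0.89, 2.26], [0.02, 2.5], [-1.34, 4.48], [0, 2.73], [-2.66, 2.66]. Speed limits (rad/s): [2.39, 2.39, 2.79, 3.14, 3.14, 3.14].

## Interface

Orientations are given as a rotation vector (axis times angle).
In Python, from plant import robot gives the robot as it stands.
- The arm moves only by the tool drive_tool, never from a script. Its argument "moves" is one flat list of numbers, 7 for each row, row after row: the finger opening in mm, from 0 to 93, then the shift along the tool's x, y, z in mm, then the turn, a rotation vector about the tool's x, y, z in degrees. A call has 1 to 8 rows; each row shifts and turns the commanded pose from where the row before left it, along the tool's axes as they then stand; what a row does not reach is not made up. A row lasts 1/10 s, in which the tool goes at most 50 mm and 8.59 degrees, less where a joint would pass 70% of its speed; a pose out of reach is approached as far as the arm can. A call is refused whole if a number of a shift passes 50 or a number of a turn 8.59, either way. A call with a gripper value outside its range is refused whole. The fingers move at their own pace and stop on an object; "grip_force" is the grip in N (left out, the last holds). Time passes only in rows, so rows that do not move let the fingers close. It gives the time, the measured TCP pose, the force, the opening and the grip force at its end, in the units of the state.
- robot.read_state(): the state, without advancing time (a new reading comes with each control period).
- robot.read_camera(name): name is "scene" or "side" or "wrist"; returns a dict with "color" (420x560x3 uint8, red, green, blue), "depth" (420x560 float32, m along the optical axis (not along the pixel's ray), 0 where there is no reading), "mtx" (3x3 intrinsics, pixels), "R" (3x3) and "t" (3): a world point X has camera coordinates R X + t. Camera axes: x right, y down, z forward; pixel columns grow to the right and rows downward; lengths in m; the calibration is good to about 2 mm. A picture is of the moment at which its call begins.
- robot.close_job(): hands the job in; it is judged then, once.
The state is a dict: "t": time; "q": joint angles; "dq": joint speeds; "joint_torque": joint torques, N m; "tool_pos": TCP position; "orientation": TCP orientation; "force": force on the tool from outside, world axes, zero at the start; "wrist_torque": the same for the moment, N m; "opening": finger opening in m; "gripper_force": force on a finger pad.
Only numpy, scipy, OpenCV 4.12 (cv2) and the standard library are available. Lean on these libraries where they do the work, as an engineer would, in place of code of your own. Each camera call takes 0.05 s, during which the arm holds its last target. There are 200 camera calls.

## Working session

There is one attempt and no reset: what is moved stays moved. The work goes in short steps, Python scripts to look and compute and a tool call to move; the robot and the scene stay as the last step left them, time stands still between calls to the robot, and variables do not carry over. Pictures are saved under pics/ and viewed, at most 14 in all, crops included, and the job is handed in when it is done.

Besides the shell and the picture viewer there is one more tool, called after "Call:" by a JSON object that holds its "name" and its "arguments". drive_tool: Moves the arm, as the interface text tells. Its arguments: {"type":"object","properties":{"moves":{"type":"array","items":{"type":"number"}},"grip_force":{"type":"number"}},"required":["moves"]}

```bash
ls; mkdir -p pics; cat > h.py <<'E'
import numpy as np, cv2
from plant import robot
def shot(n,f=None):
    c=robot.read_camera(n)
    if f: cv2.imwrite('pics/'+f,c['color'][:,:,::-1])
    np.savez('/tmp/%s.npz'%n,**c); return c
def load(n): return dict(np.load('/tmp/%s.npz'%n))
def cloud(c):
    h,w=c['depth'].shape; v,u=np.mgrid[:h,:w]; d=c['depth']
    K=c['mtx']; p=np.stack([(u-K[0,2])/K[0,0]*d,(v-K[1,2])/K[1,1]*d,d],-1)
    return (p-c['t'])@c['R']
def st():
    s=robot.read_state(); print({k:np.round(s[k],4).tolist() for k in ('t','tool_pos','orientation','force','opening','gripper_force')}); return s
E
python3 - <<'E'
from h import *
s=st()
for n in('scene','side'):
    c=shot(n,n+'0.png'); print(n,c['R'].round(3).tolist(),c['t'],c['mtx'].tolist())
a=[load(n)['color'][:,:,::-1] for n in('scene','side')]
E
```

```text
pics
{'t': 0.0, 'tool_pos': [0.5998, 0.0, 0.4037], 'orientation': [-2.2204, -2.2204, 0.0019], 'force': [-0.0964, -0.6758, 0.2455], 'opening': 0.0932, 'gripper_force': 0.0}
scene [[0.042, 0.999, 0.001], [0.644, -0.026, -0.764], [-0.764, 0.033, -0.645]] [-0.02955642 -0.27268195  1.63443168] [[468.6448166830054, 0.0, 273.739853796803], [0.0, 468.6448166830054, 208.2338240956172], [0.0, 0.0, 1.0]]
side [[-0.927, -0.375, -0.006], [-0.261, 0.657, -0.707], [0.269, -0.654, -0.707]] [0.54205466 0.23144926 1.22983415] [[461.91848576577996, 0.0, 276.0165677207058], [0.0, 461.91848576577996, 217.4123243963619], [0.0, 0.0, 1.0]]
```

View pics/scene0.png

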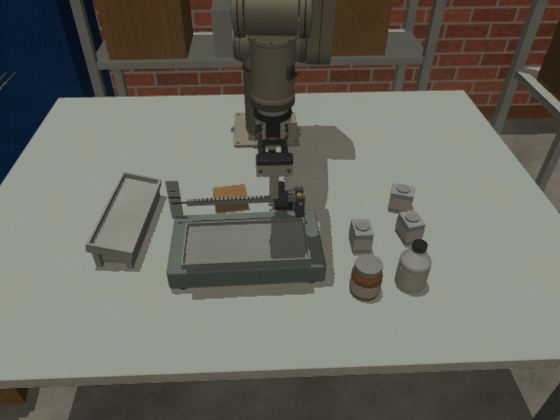

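View pics/side0.png

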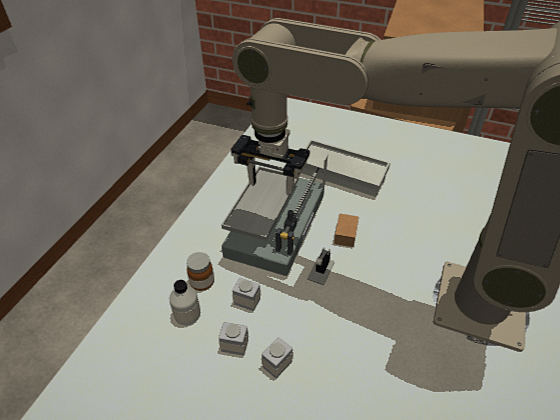

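```bash
python3 - <<'E'
from h import *
P={n:cloud(load(n)) for n in('scene','side')}
A=np.concatenate([P[n].reshape(-1,3) for n in P]); C=np.concatenate([load(n)['color'].reshape(-1,3) for n in P])
ok=(A[:,0]>.2)&(A[:,0]<1.1)&(abs(A[:,1])<.7)&(A[:,2]>-.03)&(A[:,2]<.3)
A=A[ok]
# top-down height map 2mm
g=np.zeros((400,600),np.float32)
i=((A[:,0]-.3)/.0015).astype(int); j=((.45-A[:,1])/.0015).astype(int)
k=(i>=0)&(i<400)&(j>=0)&(j<600)
np.maximum.at(g,(i[k],j[k]),A[k,2])
img=cv2.applyColorMap(np.clip(g/.16*255,0,255).astype(np.uint8),cv2.COLORMAP_JET)
cv2.imwrite('pics/top.png',img)
for nm,pts in {'scene':[(403,189),(362,227),(411,217),(367,265),(245,245),(130,215),(230,192),(299,195),(291,203)],'side':[(247,288),(233,331),(277,350),(324,250),(347,218),(260,205),(345,170)]}.items():
    for u,v in pts:
        print(nm,u,v,np.median(P[nm][v-1:v+2,u-1:u+2].reshape(-1,3),0).round(3))
# tin tops
m=((A[:,2]>.06)&(A[:,2]<.08)&(A[:,1]>.13))
B=A[m]; l=np.zeros(g.shape,np.uint8)
i=((B[:,0]-.3)/.0015).astype(int); j=((.45-B[:,1])/.0015).astype(int); k=(i>=0)&(i<400)&(j>=0)&(j<600); l[i[k],j[k]]=255
l=cv2.morphologyEx(l,cv2.MORPH_CLOSE,np.ones((5,5)))
n,lab,s,c=cv2.connectedComponentsWithStats(l)
for q in range(1,n):
    if s[q,4]>200:
        ys,xs=np.nonzero(lab==q); r=cv2.minAreaRect(np.stack([xs,ys],1).astype(np.float32))
        print('tin?',.3+r[0][1]*.0015,.45-r[0][0]*.0015,np.array(r[1])*1.5,r[2],s[q,4])
E
```

```text
scene 403 189 [0.443 0.359 0.073]
scene 362 227 [0.589 0.221 0.072]
scene 411 217 [0.558 0.35  0.072]
scene 367 265 [0.729 0.203 0.089]
scene 245 245 [ 0.661 -0.064  0.096]
scene 130 215 [ 0.497 -0.363  0.053]
scene 230 192 [ 0.403 -0.108  0.046]
scene 299 195 [0.534 0.069 0.134]
scene 291 203 [0.442 0.058 0.034]
side 247 288 [0.573 0.228 0.071]
side 233 331 [0.551 0.355 0.072]
side 277 350 [0.436 0.361 0.072]
side 324 250 [0.432 0.021 0.06 ]
side 347 218 [ 0.409 -0.14   0.046]
side 260 205 [ 0.654 -0.047  0.095]
side 345 170 [ 0.476 -0.35   0.051]
tin? 0.43743692779541016 0.36015460968017576 [52.918396   61.98774719] 70.55996704101562 1313
tin? 0.5532692413330078 0.35290383911132817 [49.71543503 64.42414856] 11.309930801391602 1316
tin? 0.5797705078125 0.22265560913085938 [67.37335968 47.74231911] 88.21009063720703 1338
tin? 0.70875 0.31725000000000003 [73.5 70.5] 90.0 363
tin? 0.7247838134765625 0.20795267486572266 [72.25335503 67.07478905] 80.53767395019531 590
```

View pics/top.png

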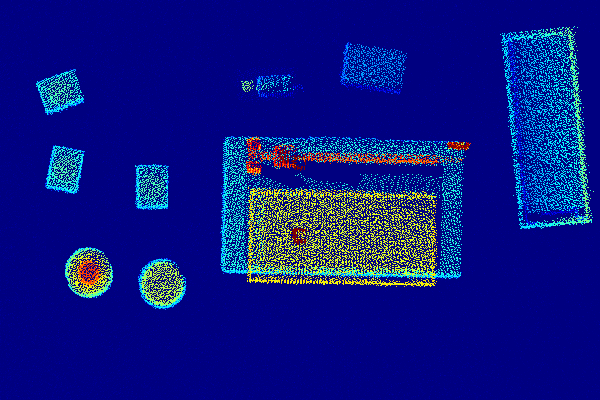

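Call:
{"name": "drive_tool", "arguments": {"moves": [93,45,-4,0,0,0,0,93,45,-4,0,0,0,0,93,45,-4,0,0,0,0,93,45,-4,0,0,0,0,93,43,-4,0,0,0,0,93,0,0,0,0,0,0,93,0,0,0,0,0,0], "grip_force": 25}}

```text
t: 0.8
tool_pos: [0.5796, 0.2239, 0.404]
orientation: [-2.219, -2.224, 0.002]
force: [-0.7, -0.4, -0.4]
opening: 0.0928
gripper_force: 0.0
```

```bash
cat >> h.py <<'E'
def tins(names,lo,hi,z0=0.066,dz=.004):
    "box-top rectangles (x,y,sizes,yaw deg of long axis) from points z0-dz..z0+dz+.006 inside lo..hi"
    out=[]
    for n in names:
        P=cloud(shot(n)).reshape(-1,3)
        P=P[(P[:,0]>lo[0])&(P[:,0]<hi[0])&(P[:,1]>lo[1])&(P[:,1]<hi[1])&(abs(P[:,2]-z0-.002)<dz+.003)]
        l=np.zeros((900,1200),np.uint8); i=((P[:,0]-.2)*1000).astype(int); j=((P[:,1]+.6)*1000).astype(int)
        l[i,j]=255; l=cv2.morphologyEx(l,cv2.MORPH_CLOSE,np.ones((7,7))); l=cv2.morphologyEx(l,cv2.MORPH_OPEN,np.ones((5,5)))
        k,lab,s,c=cv2.connectedComponentsWithStats(l)
        for q in range(1,k):
            if s[q,4]<600: continue
            ys,xs=np.nonzero(lab==q); r=cv2.minAreaRect(np.stack([ys,xs],1).astype(np.float32))
            b=cv2.boxPoints(r); e=max((b[1]-b[0],b[2]-b[1]),key=np.linalg.norm)
            a=(np.degrees(np.arctan2(e[1],e[0]))+90)%180-90
            print(n,'xy',.2+r[0][0]/1000,r[0][1]/1000-.6,'size',np.round(r[1],0),'yaw long',round(a,1),'area',s[q,4])
E
python3 - <<'E'
from h import *
st(); tins(('scene','side','wrist'),(.35,.12),(.68,.5)); cv2.imwrite('pics/w1.png',load('wrist')['color'][:,:,::-1])
E
```

```text
{'t': 0.8, 'tool_pos': [0.5796, 0.2239, 0.404], 'orientation': [-2.2186, -2.2239, 0.0019], 'force': [-0.6577, -0.4027, -0.4088], 'opening': 0.0928, 'gripper_force': 0.0}
scene xy 0.4393500061035156 0.358550048828125 size [59. 46.] yaw long 71.6 area 2128
scene xy 0.5550804748535156 0.3516243286132813 size [62. 45.] yaw long 12.1 area 2169
scene xy 0.5815 0.22099999999999997 size [44. 63.] yaw long 0.0 area 2306
side xy 0.4353500213623047 0.3590499877929688 size [60. 47.] yaw long 71.6 area 2560
side xy 0.5517884521484375 0.3519390869140625 size [60. 46.] yaw long 11.7 area 2516
side xy 0.5771893310546875 0.2226924438476563 size [45. 59.] yaw long -1.5 area 2433
wrist xy 0.43675823974609373 0.35646820068359375 size [56. 47.] yaw long 70.9 area 2205
wrist xy 0.5537247009277344 0.3513316040039063 size [61. 47.] yaw long 10.9 area 2740
wrist xy 0.5800000000000001 0.21999999999999997 size [46. 60.] yaw long 0.0 area 2785
```

Call:
{"name": "drive_tool", "arguments": {"moves": [93,-3,0,40,0,0,0,93,0,0,45,0,0,0,93,0,0,45,0,0,0,93,0,0,40,0,0,0,93,0,0,22,0,0,0,40,0,0,0,0,0,0,40,0,0,0,0,0,0,40,0,0,0,0,0,0], "grip_force": 25}}

```text
t: 1.75
tool_pos: [0.5813, 0.2197, 0.2153]
orientation: [2.221, 2.219, 0.005]
force: [-0.8, -0.0, 0.7]
opening: 0.0735
gripper_force: 0.0
```

Call:
{"name": "drive_tool", "arguments": {"moves": [40,0,0,0,0,0,0,40,0,0,0,0,0,0,40,0,0,0,0,0,0,40,0,0,-20,0,0,0]}}

```text
t: 2.15
tool_pos: [0.5788, 0.2197, 0.2307]
orientation: [-2.22, -2.22, 0.006]
force: [-0.9, -1.1, -2.2]
opening: 0.06
gripper_force: 25.0
```

Call:
{"name": "drive_tool", "arguments": {"moves": [40,0,0,-30,0,0,0,40,0,0,-40,0,0,0,40,0,4,-30,0,0,0,40,-20,5,-15,0,0,0,40,-40,9,0,0,0,0,40,-42,9,0,0,0,0,40,-42,9,0,0,0,0,40,-42,9,0,0,0,0]}}

```text
t: 2.95
tool_pos: [0.625, 0.0326, 0.348]
orientation: [2.221, 2.222, 0.0]
force: [0.9, 0.4, -2.0]
opening: 0.0597
gripper_force: 25.0
```

Call:
{"name": "drive_tool", "arguments": {"moves": [40,-42,9,0,0,0,0,40,-42,9,0,0,0,0,40,-42,8,0,0,0,0,40,-33,6,0,0,0,0,40,-20,0,0,0,0,0,40,0,0,0,0,0,0,40,0,0,0,0,0,0]}}

```text
t: 3.65
tool_pos: [0.6568, -0.1445, 0.3476]
orientation: [-2.221, -2.22, -0.0]
force: [-0.5, 0.5, -2.2]
opening: 0.0598
gripper_force: 25.0
```

```bash
python3 - <<'E'
from h import *
st(); c=shot('side','s2.png')
P=cloud(c)
q=P.reshape(-1,3); m=(q[:,0]>.6)&(q[:,0]<.71)&(q[:,1]>-.1)&(q[:,1]<.06)&(q[:,2]<.12); print(np.median(q[m],0))
E
```

```text
{'t': 3.65, 'tool_pos': [0.6568, -0.1445, 0.3476], 'orientation': [-2.2213, -2.2204, -0.0005], 'force': [-0.4898, 0.461, -2.1672], 'opening': 0.0598, 'gripper_force': 24.9919}
[ 0.6539774  -0.01205664  0.09566605]
```

View pics/s2.png

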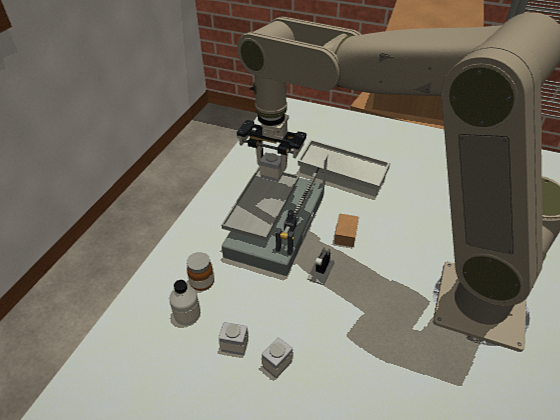

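Call:
{"name": "drive_tool", "arguments": {"moves": [40,0,0,25,0,0,0,40,0,0,12,0,0,0,40,0,0,1,0,0,0,80,0,0,0,0,0,0,80,0,0,0,0,0,0,80,0,0,0,0,0,0,80,0,0,-10,0,0,0,80,0,0,-40,0,0,0]}}

```text
t: 4.5
tool_pos: [0.6556, -0.1447, 0.3556]
orientation: [-2.216, -2.216, 0.006]
force: [0.1, 1.2, -0.5]
opening: 0.0798
gripper_force: 0.0
```

Call:
{"name": "drive_tool", "arguments": {"moves": [93,0,0,-45,0,0,0,93,44,-10,-5,0,0,0,93,45,-10,0,0,0,0,93,45,-10,0,0,0,0,93,45,-10,0,0,0,0,93,45,-10,0,0,0,0,93,45,-10,0,0,0,0,93,45,-10,0,0,0,0]}}

```text
t: 5.3
tool_pos: [0.5864, 0.1707, 0.4115]
orientation: [2.221, 2.22, 0.003]
force: [0.9, 0.6, -0.3]
opening: 0.0929
gripper_force: 0.0
```

Call:
{"name": "drive_tool", "arguments": {"moves": [93,45,-10,0,0,0,0,93,45,-10,0,0,0,0,93,45,-10,0,0,0,0,93,41,-5,0,0,0,-5,93,0,0,0,0,0,-6,93,0,0,0,0,0,0,93,0,0,0,0,0,0]}}

```text
t: 6.0
tool_pos: [0.5522, 0.3447, 0.4106]
orientation: [2.002, 2.42, 0.001]
force: [0.6, -0.5, 0.4]
opening: 0.093
gripper_force: 0.0
```

```bash
python3 - <<'E'
from h import *
s=st(); from scipy.spatial.transform import Rotation as R
print(R.from_rotvec(s['orientation']).as_matrix().round(3)); tins(('wrist','side'),(.35,.12),(.68,.5)); tins(('scene','side'),(.58,-.21),(.73,.08),.158,.008)
E
```

```text
{'t': 6.0, 'tool_pos': [0.5522, 0.3447, 0.4106], 'orientation': [2.0019, 2.4204, 0.0011], 'force': [0.5682, -0.4982, 0.369], 'opening': 0.093, 'gripper_force': 0.0}
[[-0.188  0.982  0.001]
 [ 0.982  0.188  0.   ]
 [-0.     0.001 -1.   ]]
wrist xy 0.43746841430664063 0.35847607421875005 size [61. 47.] yaw long 70.8 area 2738
wrist xy 0.5537415161132813 0.35154528808593755 size [60. 47.] yaw long 10.6 area 2780
side xy 0.43565002441406253 0.3594500732421875 size [59. 47.] yaw long 71.6 area 2566
side xy 0.5517440490722656 0.3524080200195313 size [60. 46.] yaw long 10.3 area 2524
scene xy 0.657 -0.14149999999999996 size [45. 60.] yaw long 0.0 area 2483
```

Call:
{"name": "drive_tool", "arguments": {"moves": [93,6,2,40,0,0,0,93,0,0,45,0,0,0,93,0,0,45,0,0,0,93,0,0,43,0,0,0,93,0,0,25,0,0,0,93,0,0,0,0,0,0,40,0,0,0,0,0,0,40,0,0,0,0,0,0]}}

```text
t: 7.0
tool_pos: [0.5541, 0.3516, 0.2147]
orientation: [1.998, 2.422, 0.006]
force: [0.3, 0.3, -1.3]
opening: 0.0812
gripper_force: 0.0
```

Call:
{"name": "drive_tool", "arguments": {"moves": [40,0,0,0,0,0,0,40,0,0,0,0,0,0,40,0,0,0,0,0,0,40,0,0,-20,0,0,0,40,0,0,-40,0,0,0,40,0,0,-45,0,0,0,40,0,0,-30,0,0,0]}}

```text
t: 7.7
tool_pos: [0.553, 0.3515, 0.3503]
orientation: [1.997, 2.423, 0.004]
force: [2.2, 0.4, -1.0]
opening: 0.0596
gripper_force: 25.0
```

```bash
python3 - <<'E'
from h import *
st()
E
```

```text
{'t': 7.7, 'tool_pos': [0.553, 0.3515, 0.3503], 'orientation': [1.9974, 2.4233, 0.0043], 'force': [2.1697, 0.3671, -0.9743], 'opening': 0.0596, 'gripper_force': 24.9955}
```

Call:
{"name": "drive_tool", "arguments": {"moves": [40,0,0,0,0,0,5.5,40,0,0,0,0,0,5.5,40,-20,6,0,0,0,0,40,-40,10,0,0,0,0,40,-44,11,0,0,0,0,40,-44,11,0,0,0,0,40,-44,11,0,0,0,0,40,-44,11,0,0,0,0]}}

```text
t: 8.5
tool_pos: [0.6128, 0.1136, 0.3467]
orientation: [-2.221, -2.222, 0.0]
force: [-0.9, -0.1, -1.7]
opening: 0.06
gripper_force: 25.0
```

Call:
{"name": "drive_tool", "arguments": {"moves": [40,-44,11,0,0,0,0,40,-44,11,0,0,0,0,40,-40,11,0,0,0,0,40,-30,8,0,0,0,0,40,-20,3,0,0,0,0,40,0,0,0,0,0,0,40,0,0,0,0,0,0,40,0,0,0,0,0,0]}}

```text
t: 9.3
tool_pos: [0.6566, -0.0614, 0.3466]
orientation: [-2.22, -2.222, -0.0]
force: [0.2, 0.2, -2.3]
opening: 0.06
gripper_force: 25.0
```

```bash
python3 - <<'E'
from h import *
st();c=shot('side')
q=cloud(c).reshape(-1,3); m=(q[:,0]>.6)&(q[:,0]<.71)&(q[:,1]>0)&(q[:,1]<.06)&(q[:,2]<.12); print(np.median(q[m],0))
E
```

```text
{'t': 9.3, 'tool_pos': [0.6566, -0.0614, 0.3466], 'orientation': [-2.2195, -2.2223, -0.0001], 'force': [0.1743, 0.1611, -2.2905], 'opening': 0.06, 'gripper_force': 24.9953}
[0.654798   0.03082414 0.08865404]
```

Call:
{"name": "drive_tool", "arguments": {"moves": [40,0,0,25,0,0,0,40,0,0,13,0,0,0,40,0,0,3,0,0,0,80,0,0,0,0,0,0,80,0,0,0,0,0,0,80,0,0,0,0,0,0,80,0,0,-10,0,0,0,80,0,0,-40,0,0,0]}}

```text
t: 10.15
tool_pos: [0.6554, -0.0626, 0.3518]
orientation: [-2.217, -2.216, 0.008]
force: [0.0, 0.0, -0.5]
opening: 0.08
gripper_force: 0.0
```

Call:
{"name": "drive_tool", "arguments": {"moves": [93,0,0,-45,0,0,0,93,40,-20,-10,0,0,0,93,45,-24,0,0,0,0,93,45,-24,0,0,0,0,93,45,-24,0,0,0,0,93,45,-24,0,0,0,0,93,45,-24,0,0,0,0,93,45,-24,0,0,0,0]}}

```text
t: 10.95
tool_pos: [0.4945, 0.2435, 0.4126]
orientation: [2.221, 2.22, 0.004]
force: [0.4, 0.7, -1.1]
opening: 0.093
gripper_force: 0.0
```

Call:
{"name": "drive_tool", "arguments": {"moves": [93,45,-24,0,0,0,0,93,40,-22,0,0,0,0,93,24,-10,0,0,0,5,93,0,0,0,0,0,7,93,0,0,0,0,0,7,93,0,0,0,0,0,0,93,0,0,0,0,0,0]}}

```text
t: 11.65
tool_pos: [0.4402, 0.3501, 0.4118]
orientation: [-2.554, -1.829, -0.002]
force: [-0.5, 0.2, 0.0]
opening: 0.0924
gripper_force: 0.0
```

```bash
python3 - <<'E'
from h import *
s=st(); from scipy.spatial.transform import Rotation as R
M=R.from_rotvec(s['orientation']).as_matrix();print(M.round(3)); tins(('wrist','side'),(.35,.12),(.68,.5)); tins(('scene','side'),(.58,-.21),(.73,.08),.155,.008)
E
```

```text
{'t': 11.65, 'tool_pos': [0.4402, 0.3501, 0.4118], 'orientation': [-2.5545, -1.8287, -0.0021], 'force': [-0.4884, 0.2095, 0.0133], 'opening': 0.0924, 'gripper_force': 0.0}
[[ 0.322  0.947  0.001]
 [ 0.947 -0.322  0.001]
 [ 0.001  0.001 -1.   ]]
wrist xy 0.437185531616211 0.3587195434570313 size [61. 46.] yaw long 70.3 area 2719
side xy 0.4347275390625 0.3596047973632813 size [60. 48.] yaw long 73.1 area 2581
scene xy 0.656 -0.060000061035156205 size [62. 44.] yaw long 0.0 area 2609
scene xy 0.657 -0.14099999999999996 size [46. 60.] yaw long 0.0 area 2399
```

Call:
{"name": "drive_tool", "arguments": {"moves": [93,7,-5,40,0,0,0,93,0,0,45,0,0,0,93,0,0,45,0,0,0,93,0,0,43,0,0,0,93,0,0,26,0,0,0,93,0,0,0,0,0,0,30,0,0,0,0,0,0,30,0,0,0,0,0,0]}}

```text
t: 12.65
tool_pos: [0.4388, 0.359, 0.2143]
orientation: [2.557, 1.825, 0.006]
force: [0.3, 0.6, 0.1]
opening: 0.0814
gripper_force: 0.0
```

Call:
{"name": "drive_tool", "arguments": {"moves": [30,0,0,0,0,0,0,30,0,0,0,0,0,0,30,0,0,0,0,0,0,30,0,0,0,0,0,0,30,0,0,-20,0,0,0,30,0,0,-40,0,0,0,30,0,0,-45,0,0,0,30,0,0,-30,0,0,0]}}

```text
t: 13.45
tool_pos: [0.4378, 0.3585, 0.3497]
orientation: [2.557, 1.824, 0.004]
force: [-0.1, 0.3, -1.7]
opening: 0.0457
gripper_force: 25.0
```

Call:
{"name": "drive_tool", "arguments": {"moves": [30,0,0,0,0,0,-6,30,0,0,0,0,0,-7,30,0,0,0,0,0,-6,30,0,0,0,0,0,0]}}

```text
t: 13.85
tool_pos: [0.4374, 0.3582, 0.3463]
orientation: [-2.219, -2.223, 0.002]
force: [-0.1, -0.5, -2.6]
opening: 0.0459
gripper_force: 25.0
```

Call:
{"name": "drive_tool", "arguments": {"moves": [30,-20,20,0,0,0,0,30,-30,36,0,0,0,0,30,-30,36,0,0,0,0,30,-30,36,0,0,0,0,30,-30,36,0,0,0,0,30,-40,30,0,0,0,0,30,-42,20,0,0,0,0,30,-42,4,0,0,0,0]}}

```text
t: 14.65
tool_pos: [0.657, 0.0923, 0.3458]
orientation: [-2.226, -2.217, 0.001]
force: [0.5, -0.0, -2.1]
opening: 0.0459
gripper_force: 25.0
```

Call:
{"name": "drive_tool", "arguments": {"moves": [30,-35,0,0,0,0,0,30,-24,0,0,0,0,0,30,-12,0,0,0,0,0,30,0,0,0,0,0,0,30,0,0,0,0,0,0]}}

```text
t: 15.15
tool_pos: [0.6556, 0.0242, 0.3465]
orientation: [-2.222, -2.22, -0.0]
force: [0.5, -0.6, -3.0]
opening: 0.0458
gripper_force: 25.0
```

Call:
{"name": "drive_tool", "arguments": {"moves": [30,0,0,25,0,0,0,30,0,0,13,0,0,0,30,0,0,3,0,0,0,70,0,0,0,0,0,0,70,0,0,0,0,0,0,70,0,0,0,0,0,0,70,0,0,-10,0,0,0,70,0,0,-40,0,0,0]}}

```text
t: 15.95
tool_pos: [0.6542, 0.0233, 0.3516]
orientation: [-2.217, -2.217, 0.01]
force: [-0.4, 0.4, -0.5]
opening: 0.0699
gripper_force: 0.0
```

Call:
{"name": "drive_tool", "arguments": {"moves": [70,0,0,-45,0,0,0,70,0,0,-20,0,0,0,50,0,0,0,0,0,0,50,0,0,0,0,0,0]}}

```text
t: 16.35
tool_pos: [0.6557, 0.0232, 0.4217]
orientation: [2.221, 2.22, 0.002]
force: [0.0, 0.6, -0.8]
opening: 0.0584
gripper_force: 0.0
```

```bash
python3 - <<'E'
from h import *
st(); tins(('scene','side'),(.58,-.21),(.73,.08),.155,.008)
c=shot('scene'); cv2.imwrite('pics/sc3.png',cv2.resize(c['color'][150:300,140:340,::-1],None,fx=4,fy=4,interpolation=cv2.INTER_CUBIC))
P=cloud(c).reshape(-1,3)
m=(P[:,2]>.12)&(P[:,2]<.2)&(P[:,0]>.5)&(P[:,0]<.575)&(P[:,1]>-.3)&(P[:,1]<.12)
for y in np.arange(-.28,.1,.01):
    k=m&(abs(P[:,1]-y)<.005)
    if k.any(): print(round(y,2),np.median(P[k],0).round(3),P[k,2].max().round(3),P[k,0].min().round(3),P[k,0].max().round(3),k.sum())
E
```

```text
{'t': 16.35, 'tool_pos': [0.6557, 0.0232, 0.4217], 'orientation': [2.2207, 2.2203, 0.0017], 'force': [0.027, 0.5859, -0.7911], 'opening': 0.0584, 'gripper_force': 0.0}
scene xy 0.6565000000000001 -0.14149999999999996 size [45. 61.] yaw long 0.0 area 2305
scene xy 0.6565000000000001 -0.05999999999999994 size [44. 61.] yaw long 0.0 area 2469
scene xy 0.6561214904785156 0.028886901855468827 size [59. 47.] yaw long 88.2 area 2552
side xy 0.6475 -0.13999999999999996 size [44. 49.] yaw long 0.0 area 1067
side xy 0.652 -0.05999999999999994 size [46. 60.] yaw long 0.0 area 1631
side xy 0.651 0.028999938964843763 size [44. 60.] yaw long -90.0 area 2322
-0.25 [ 0.52  -0.249  0.15 ] 0.176 0.516 0.524 62
-0.24 [ 0.52  -0.24   0.154] 0.177 0.515 0.544 72
-0.23 [ 0.519 -0.23   0.153] 0.177 0.513 0.543 82
-0.22 [ 0.52  -0.224  0.153] 0.174 0.515 0.543 21
-0.21 [ 0.541 -0.21   0.152] 0.154 0.537 0.545 8
-0.2 [ 0.542 -0.199  0.153] 0.161 0.535 0.546 26
-0.19 [ 0.541 -0.19   0.155] 0.16 0.534 0.546 36
-0.18 [ 0.542 -0.181  0.153] 0.159 0.535 0.547 32
-0.17 [ 0.543 -0.17   0.15 ] 0.159 0.529 0.545 33
-
[... 415 characters left out ...]
08   0.142] 0.151 0.533 0.543 29
-0.07 [ 0.539 -0.07   0.142] 0.149 0.531 0.545 32
-0.06 [ 0.54  -0.06   0.143] 0.149 0.53 0.544 35
-0.05 [ 0.54  -0.05   0.141] 0.146 0.529 0.543 29
-0.04 [ 0.539 -0.04   0.137] 0.145 0.532 0.543 28
-0.03 [ 0.539 -0.03   0.138] 0.145 0.531 0.543 28
-0.02 [ 0.538 -0.02   0.138] 0.143 0.531 0.542 28
-0.01 [ 0.538 -0.011  0.137] 0.143 0.529 0.542 28
0.0 [0.538 0.    0.135] 0.144 0.531 0.543 37
0.01 [0.546 0.01  0.14 ] 0.15 0.525 0.553 61
0.02 [0.546 0.019 0.144] 0.162 0.523 0.553 50
0.05 [0.538 0.051 0.131] 0.137 0.531 0.542 20
0.06 [0.539 0.062 0.133] 0.142 0.516 0.559 61
0.07 [0.548 0.07  0.136] 0.142 0.513 0.56 71
0.08 [0.552 0.077 0.136] 0.141 0.514 0.559 25
```

View pics/sc3.png

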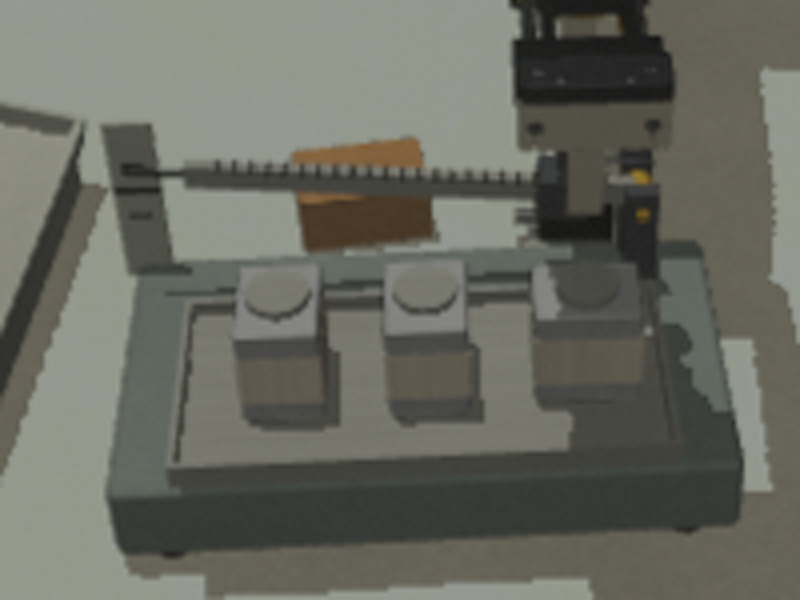

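Call:
{"name": "drive_tool", "arguments": {"moves": [50,0,-40,-10,0,0,0,50,0,-40,0,0,0,0,50,0,-37,0,0,0,0,50,0,0,0,0,0,0,50,0,0,0,0,0,0]}}

```text
t: 17.0
tool_pos: [0.538, 0.0234, 0.4298]
orientation: [-2.221, -2.221, 0.001]
force: [1.2, 0.6, 0.1]
opening: 0.0498
gripper_force: 0.0
```

```bash
python3 - <<'E'
from h import *
st(); out=[]
for n in('wrist','scene','side'):
    c=shot(n); P=cloud(c)
    if n=='wrist': out.append(c['color'])
    q=P.reshape(-1,3); m=(q[:,0]>.52)&(q[:,0]<.56)&(q[:,1]>-.02)&(q[:,1]<.05)&(q[:,2]>.14)&(q[:,2]<.2)
    k=q[m]; 
    if len(k):
        h,e=np.histogram(k[:,2],np.arange(.14,.2,.004)); print(n,h)
        t=k[k[:,2]>k[:,2].max()-.006]; print(t.mean(0),t.min(0),t.max(0))
cv2.imwrite('pics/w4.png',out[0][:,:,::-1])
E
```

```text
{'t': 17.0, 'tool_pos': [0.538, 0.0234, 0.4298], 'orientation': [-2.2209, -2.2207, 0.0013], 'force': [1.2262, 0.5798, 0.1349], 'opening': 0.0498, 'gripper_force': 0.0}
wrist [577 567   1   0  18  15  20  18 122 411   0   0   0   0]
[0.53414905 0.0266082  0.17667477] [0.52571763 0.01804266 0.17319949] [0.54262281 0.03522365 0.17919852]
scene [53 62  7  4  7 10 10 11 17 15  2  0  0  0]
[0.5367571  0.02648899 0.17674173] [0.52773767 0.01908786 0.17490751] [0.54492099 0.0337562  0.18082878]
side [31 36 12  1  5  5  9  4 14 17  2  0  0  0]
[0.53245301 0.02633108 0.17701927] [0.52346519 0.01967805 0.17497778] [0.53988526 0.03241651 0.1806972 ]
```

View pics/w4.png

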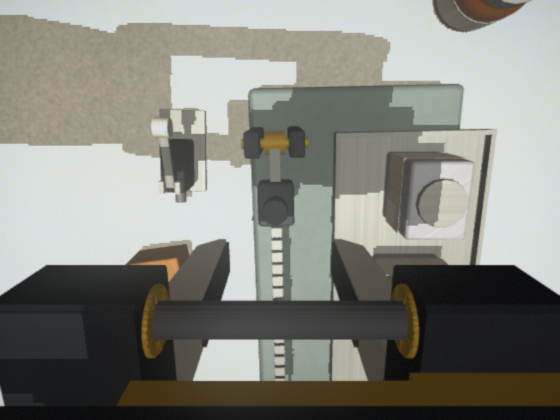

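Call:
{"name": "drive_tool", "arguments": {"moves": [50,3,-3,40,0,0,0,50,0,0,30,0,0,0,50,0,0,16,0,0,0,50,0,0,0,0,0,0,5,0,0,0,0,0,0,5,0,0,0,0,0,0,5,0,0,0,0,0,0,5,0,0,0,0,0,0], "grip_force": 12}}

```text
t: 17.95
tool_pos: [0.5361, 0.0263, 0.3461]
orientation: [2.22, 2.22, 0.002]
force: [-1.3, 0.3, 0.1]
opening: 0.0224
gripper_force: 0.0
```

Call:
{"name": "drive_tool", "arguments": {"moves": [5,0,0,0,0,0,0,5,-10,0,-1,0,0,0]}}

```text
t: 18.15
tool_pos: [0.535, 0.0172, 0.3463]
orientation: [-2.219, -2.221, 0.001]
force: [-7.3, 0.8, 5.2]
opening: 0.0175
gripper_force: 12.0
```

Call:
{"name": "drive_tool", "arguments": {"moves": [5,-20,0,-2,0,0,0,5,-20,1,-2,0,0,0,5,-20,0,-1,0,0,0,5,-20,1,1,0,0,0,5,-20,0,3,0,0,0,5,-15,0,4,0,0,0,5,-5,0,0,0,0,0,5,0,0,0,0,0,0]}}

```text
t: 18.95
tool_pos: [0.5374, -0.1042, 0.3426]
orientation: [-2.222, -2.22, 0.001]
force: [-5.5, -1.6, -0.7]
opening: 0.0175
gripper_force: 12.0
```

Call:
{"name": "drive_tool", "arguments": {"moves": [40,0,0,0,0,0,0,40,0,0,0,0,0,0,40,0,0,-20,0,0,0,40,0,0,-40,0,0,0,40,0,0,-10,0,0,0,40,0,0,0,0,0,0]}}

```text
t: 19.55
tool_pos: [0.5386, -0.1032, 0.4158]
orientation: [2.217, 2.219, 0.005]
force: [0.7, 0.9, 0.1]
opening: 0.0405
gripper_force: 0.0
```

Call:
{"name": "drive_tool", "arguments": {"moves": [40,0,0,0,0,0,0,40,0,0,0,0,0,0,40,0,0,0,0,0,0,40,0,0,0,0,0,0,40,0,0,0,0,0,0,40,0,0,0,0,0,0,40,0,0,0,0,0,0,40,0,0,0,0,0,0]}}

```text
t: 20.35
tool_pos: [0.5377, -0.1037, 0.4128]
orientation: [2.221, 2.221, 0.0]
force: [0.3, -0.9, -0.1]
opening: 0.0399
gripper_force: 0.0
```

```bash
cat >> h.py <<'E'
def beam():
    for n in ('scene','side','wrist'):
        q=cloud(shot(n)).reshape(-1,3)
        b=q[(q[:,0]>.53)&(q[:,0]<.552)&(q[:,1]>-.205)&(q[:,1]<.02)&(q[:,2]>.11)&(q[:,2]<.165)]
        if len(b)>50:
            # robust line through beam top, with median per bin of max z
            ys=np.arange(-.2,.0,.01); zz=[np.percentile(b[abs(b[:,1]-y)<.005,2],80) if (abs(b[:,1]-y)<.005).sum()>4 else np.nan for y in ys]
            zz=np.array(zz); k=~np.isnan(zz)
            for _ in range(4):
                p=np.polyfit(ys[k],zz[k],1); r=zz-np.polyval(p,ys); k=abs(np.nan_to_num(r,nan=1))<max(.003,1.5*np.median(abs(r[k])))
            print(n,'tilt',-p[0].round(4),'z(-.15)',np.polyval(p,-.15).round(4),k.sum())
        t=q[(q[:,0]>.52)&(q[:,0]<.555)&(q[:,1]>-.2)&(q[:,1]<.045)&(q[:,2]>.164)&(q[:,2]<.195)]
        if len(t)>10: print('  knob',np.median(t,0).round(4),t[:,1].min().round(4),t[:,1].max().round(4))
        f=q[(q[:,0]>.6)&(q[:,0]<.71)&(q[:,1]>-.03)&(q[:,1]<-.01)&(q[:,2]<.12)&(q[:,2]>.07)]
        if len(f)>10: print('  platter z',np.median(f[:,2]).round(4))
E
python3 - <<'E'
from h import *
st(); beam()
c=load('scene'); cv2.imwrite('pics/sc5.png',cv2.resize(c['color'][165:235,150:320,::-1],None,fx=4.5,fy=4.5,interpolation=cv2.INTER_CUBIC))
E
```

```text
{'t': 20.35, 'tool_pos': [0.5377, -0.1037, 0.4128], 'orientation': [2.2215, 2.2213, 0.0001], 'force': [0.2639, -0.9, -0.1296], 'opening': 0.0399, 'gripper_force': 0.0}
scene tilt 0.0854 z(-.15) 0.1526 16
  knob [ 0.5424 -0.0991  0.1825] -0.1089 -0.0912
  platter z 0.0887
side tilt 0.0863 z(-.15) 0.1534 13
  knob [ 0.5339 -0.0969  0.1842] -0.1083 -0.0903
  platter z 0.089
wrist tilt 0.0907 z(-.15) 0.1532 14
  knob [ 0.5367 -0.0981  0.1877] -0.1084 -0.0911
  platter z 0.0884
```

View pics/sc5.png

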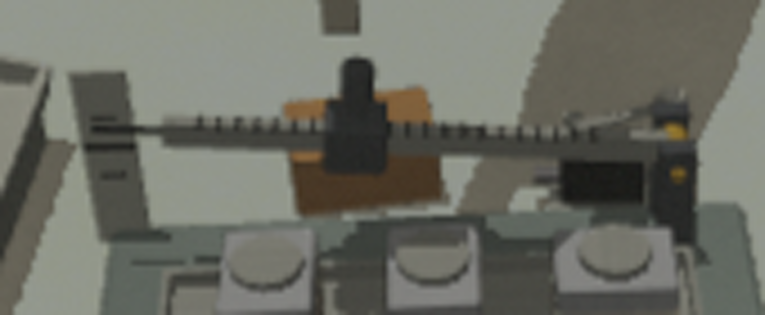

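Call:
{"name": "drive_tool", "arguments": {"moves": [40,4,0,38,0,0,0,40,0,0,20,0,0,0,40,0,0,0,0,0,0,5,0,0,0,0,0,0,5,0,0,0,0,0,0,5,0,0,0,0,0,0,5,-10,0,2,0,0,0,5,-10,0,3,0,0,0]}}

```text
t: 21.3
tool_pos: [0.5375, -0.1198, 0.3503]
orientation: [-2.221, -2.222, 0.0]
force: [-2.9, 1.0, 0.6]
opening: 0.0175
gripper_force: 12.0
```

Call:
{"name": "drive_tool", "arguments": {"moves": [5,-4,0,3,0,0,0,5,0,0,0,0,0,0,40,0,0,0,0,0,0,40,0,0,0,0,0,0,40,0,0,-20,0,0,0,40,0,0,-40,0,0,0,40,0,0,0,0,0,0,40,0,0,0,0,0,0]}}

```text
t: 22.1
tool_pos: [0.5382, -0.1235, 0.4085]
orientation: [2.219, 2.219, 0.003]
force: [-0.4, -0.5, -0.1]
opening: 0.04
gripper_force: 0.0
```

Call:
{"name": "drive_tool", "arguments": {"moves": [40,0,0,0,0,0,0,40,0,0,0,0,0,0,40,0,0,0,0,0,0,40,0,0,0,0,0,0,40,0,0,0,0,0,0,40,0,0,0,0,0,0,40,0,0,0,0,0,0,40,0,0,0,0,0,0]}}

```text
t: 22.9
tool_pos: [0.5377, -0.1236, 0.4068]
orientation: [2.221, 2.221, 0.0]
force: [0.4, 0.3, 0.4]
opening: 0.0399
gripper_force: 0.0
```

Call:
{"name": "drive_tool", "arguments": {"moves": [40,0,0,0,0,0,0,40,0,0,0,0,0,0,40,0,0,0,0,0,0,40,0,0,0,0,0,0,40,0,0,0,0,0,0,40,0,0,0,0,0,0,40,0,0,0,0,0,0,40,0,0,0,0,0,0]}}

```text
t: 23.7
tool_pos: [0.5377, -0.1236, 0.4067]
orientation: [-2.221, -2.221, 0.0]
force: [0.0, 0.1, 0.0]
opening: 0.0397
gripper_force: 0.0
```

```bash
python3 - <<'E'
from h import *
st(); beam()
E
```

```text
{'t': 23.7, 'tool_pos': [0.5377, -0.1236, 0.4067], 'orientation': [-2.2214, -2.2214, 0.0], 'force': [0.0181, 0.0718, 0.0251], 'opening': 0.0397, 'gripper_force': 0.0}
scene tilt -0.0069 z(-.15) 0.1315 16
  knob [ 0.5415 -0.1251  0.1705] -0.1324 -0.1161
  platter z 0.0952
side tilt -0.0116 z(-.15) 0.1324 14
  knob [ 0.5353 -0.1235  0.1703] -0.1355 -0.1156
  platter z 0.0958
wrist tilt -0.0069 z(-.15) 0.132 16
  knob [ 0.5372 -0.1249  0.1713] -0.1348 -0.1172
  platter z 0.0952
```

```bash
python3 - <<'E'
from h import *
for n in('wrist','scene','side'):
    c=shot(n); q=cloud(c).reshape(-1,3); col=c['color'].reshape(-1,3).astype(int)
    m=(q[:,0]>.38)&(q[:,0]<.48)&(q[:,1]>0)&(q[:,1]<.12)&(q[:,2]>.062)&(q[:,2]<.1)
    if m.sum()<5: print(n,'none');continue
    k=q[m]; w=k[(k[:,1]>.06)]
    print(n,len(k),'roller',w.mean(0).round(4),w.min(0).round(4),w.max(0).round(4)); t=w[w[:,2]>.078]; print('top',t.mean(0).round(4),len(t))
    print('rest',[(round(y,3),k[abs(k[:,1]-y)<.004].mean(0).round(3).tolist()) for y in np.arange(.01,.1,.008) if (abs(k[:,1]-y)<.004).any()])
beam()
E
```

```text
<stdin>:7: RuntimeWarning: Mean of empty slice.
  ret = um.true_divide(
Traceback (most recent call last):
ValueError: zero-size array to reduction operation minimum which has no identity
```

Call:
{"name": "drive_tool", "arguments": {"moves": [0,30,-20,0,0,0,0,0,40,-28,0,0,0,0,0,40,-28,0,0,0,0,0,40,-28,0,0,0,0,0,30,-6,0,0,0,0,0,0,0,0,0,0,0,0,0,0,0,0,0,0]}}

```text
t: 24.6
tool_pos: [0.4276, 0.0567, 0.407]
orientation: [2.219, 2.223, 0.0]
force: [0.7, -0.5, 0.8]
opening: 0.0006
gripper_force: 0.0
```

```bash
python3 - <<'E'
from h import *
st()
for n in('wrist','scene','side'):
    c=shot(n); q=cloud(c).reshape(-1,3)
    m=(q[:,0]>.38)&(q[:,0]<.48)&(q[:,1]>0)&(q[:,1]<.12)&(q[:,2]>.062)&(q[:,2]<.1)
    k=q[m]; print(n,len(k))
    t=k[(k[:,2]>.076)&(k[:,1]>.06)]
    if len(t): print('top',np.median(t,0).round(4),t.min(0).round(4),t.max(0).round(4),len(t))
    print('rest',[(round(y,3),k[abs(k[:,1]-y)<.004].mean(0).round(3).tolist()) for y in np.arange(.01,.1,.008) if (abs(k[:,1]-y)<.004).any()])
cv2.imwrite('pics/w6.png',load('wrist')['color'][:,:,::-1])
beam()
E
```

```text
{'t': 24.6, 'tool_pos': [0.4276, 0.0567, 0.407], 'orientation': [2.2185, 2.2231, 0.0005], 'force': [0.6667, -0.5362, 0.7951], 'opening': 0.0006, 'gripper_force': 0.0}
wrist 638
top [0.4298 0.0783 0.0817] [0.4229 0.0688 0.076 ] [0.4367 0.086  0.0846] 318
rest [(np.float64(0.018), [0.428, 0.021, 0.062]), (np.float64(0.026), [0.424, 0.027, 0.062]), (np.float64(0.034), [0.428, 0.035, 0.063]), (np.float64(0.042), [0.429, 0.042, 0.065]), (np.float64(0.05), [0.429, 0.05, 0.067]), (np.float64(0.058), [0.429, 0.058, 0.07]), (np.float64(0.066), [0.43, 0.066, 0.073]), (np.float64(0.074), [0.43, 0.074, 0.082]), (np.float64(0.082), [0.43, 0.082, 0.081]), (np.float64(0.09), [0.427, 0.086, 0.075])]
scene 62
top [0.429  0.0783 0.0824] [0.4226 0.0712 0.0765] [0.4385 0.0849 0.0857] 21
rest [(np.float64(0.018), [0.427, 0.018, 0.064]), (np.float64(0.026), [0.435, 0.025, 0.063]), (np.float64(0.034), [0.432, 0.034, 0.063]), (np.float64(0.042), [0.43, 0.042, 0.065]), (np.float64(0.05), [0.431, 0.05, 0.067]), (np.float64(0.058), [0.431, 0.058, 0.069]), (np.float64(0.066), [0.431, 0.065, 0.072]), (np.float64
[... 381 characters left out ...]
 (np.float64(0.058), [0.427, 0.058, 0.07]), (np.float64(0.066), [0.425, 0.07, 0.075]), (np.float64(0.074), [0.427, 0.075, 0.082]), (np.float64(0.082), [0.428, 0.082, 0.079]), (np.float64(0.09), [0.427, 0.088, 0.079])]
scene tilt -0.0053 z(-.15) 0.1316 16
  knob [ 0.5421 -0.1251  0.1711] -0.1327 -0.1161
  platter z 0.0955
side tilt 0.0016 z(-.15) 0.1334 11
  platter z 0.0956Traceback (most recent call last):
  File "<stdin>", line 11, in <module>
  File "h.py", line 38, in beam
    p=np.polyfit(ys[k],zz[k],1); r=zz-np.polyval(p,ys); k=abs(np.nan_to_num(r,nan=1))<max(.003,1.5*np.median(abs(r[k])))
    raise TypeError("expected non-empty vector for x")
TypeError: expected non-empty vector for x
```

View pics/w6.png

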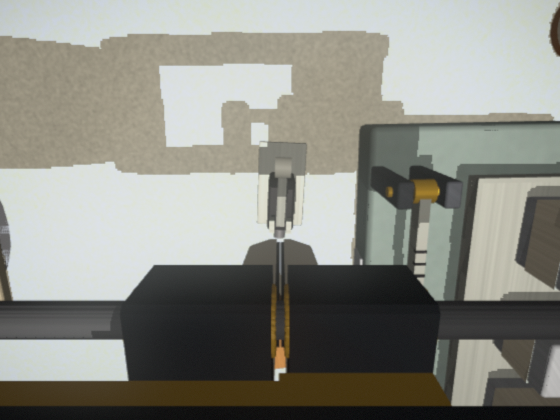

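Call:
{"name": "drive_tool", "arguments": {"moves": [0,12,1,30,0,0,0,0,10,0,40,0,0,0,0,0,0,35,0,0,0,0,0,0,15,0,0,0,0,0,0,8,0,0,0,0,0,0,0,0,0,0,0,0,0,0,0,0,0,0,0,0,0,0,0,0]}}

```text
t: 25.7
tool_pos: [0.4294, 0.0782, 0.2802]
orientation: [2.221, 2.22, 0.003]
force: [-0.0, -0.5, 0.5]
opening: 0.0006
gripper_force: 0.0
```

Call:
{"name": "drive_tool", "arguments": {"moves": [0,0,0,4,0,0,0,0,0,0,3,0,0,0,0,0,0,2,0,0,0,0,0,0,0,0,0,0]}}

```text
t: 26.1
tool_pos: [0.4287, 0.0784, 0.2696]
orientation: [-2.221, -2.221, -0.0]
force: [0.4, -0.6, 1.5]
opening: 0.0007
gripper_force: 0.6
```

Call:
{"name": "drive_tool", "arguments": {"moves": [0,0,0,5,0,0,0,0,0,0,4,0,0,0,0,0,0,2,0,0,0,0,0,0,1,0,0,0,0,0,0,1,0,0,0,0,0,0,0,0,0,0,0,0,0,0,0,0,0]}}

```text
t: 26.8
tool_pos: [0.4286, 0.0784, 0.2568]
orientation: [-2.221, -2.221, 0.0]
force: [0.0, 2.6, 2.0]
opening: 0.0005
gripper_force: 1.3
```

```bash
python3 - <<'E'
from h import *
st()
for n in('scene','side'):
    c=shot(n); q=cloud(c).reshape(-1,3)
    k=q[(q[:,0]>.415)&(q[:,0]<.44)&(q[:,1]>0.02)&(q[:,1]<.12)&(q[:,2]>.05)&(q[:,2]<.1)]
    print('rest',[(round(y,3),k[abs(k[:,1]-y)<.004].mean(0).round(3).tolist()) for y in np.arange(.01,.1,.008) if (abs(k[:,1]-y)<.004).any()])
E
```

```text
{'t': 26.8, 'tool_pos': [0.4286, 0.0784, 0.2568], 'orientation': [-2.2213, -2.2214, 0.0002], 'force': [0.0468, 2.645, 2.0491], 'opening': 0.0005, 'gripper_force': 1.297}
rest [(np.float64(0.018), [0.422, 0.021, 0.058]), (np.float64(0.026), [0.428, 0.025, 0.059]), (np.float64(0.034), [0.429, 0.034, 0.058]), (np.float64(0.042), [0.431, 0.042, 0.059]), (np.float64(0.05), [0.431, 0.05, 0.061]), (np.float64(0.058), [0.432, 0.058, 0.062]), (np.float64(0.066), [0.43, 0.065, 0.061]), (np.float64(0.074), [0.439, 0.073, 0.088])]
rest [(np.float64(0.018), [0.416, 0.02, 0.052]), (np.float64(0.026), [0.418, 0.024, 0.055]), (np.float64(0.074), [0.422, 0.077, 0.057]), (np.float64(0.082), [0.426, 0.085, 0.083]), (np.float64(0.09), [0.428, 0.088, 0.08])]
```

Call:
{"name": "drive_tool", "arguments": {"moves": [0,0,0,2,0,0,0,0,0,0,0,0,0,0,0,0,0,0,0,0,0,0,0,0,-10,0,0,0,0,0,0,-40,0,0,0,0,0,0,-45,0,0,0,0,0,0,-45,0,0,0]}}

```text
t: 27.6
tool_pos: [0.428, 0.0781, 0.3963]
orientation: [-2.221, -2.221, 0.002]
force: [-0.1, -0.0, 0.6]
opening: 0.0001
gripper_force: 0.0
```

```bash
python3 - <<'E'
from h import *
st()
c=shot('scene');q=cloud(c).reshape(-1,3)
k=q[(q[:,0]>.415)&(q[:,0]<.44)&(q[:,1]>0.07)&(q[:,1]<.085)&(q[:,2]>.05)&(q[:,2]<.1)]; print(np.median(k,0))
try: beam()
except Exception as e: print(e)
# rack
import itertools
for n in('scene','side'):
    q=cloud(load(n)).reshape(-1,3); m=(q[:,0]>.32)&(q[:,0]<.68)&(q[:,1]>-.47)&(q[:,1]<-.27)&(q[:,2]>.025)&(q[:,2]<.1)
    k=q[m]
    # footprint
    r=cv2.minAreaRect((k[:,:2]*1000).astype(np.float32)); print(n,r)
    # plane of bed
    b=k[abs(k[:,0]-.49)<.1]; yc=-.369-(b[:,0]-.49)*.093; b=b[abs(b[:,1]-yc)<.035]
    A=np.c_[b[:,:2],np.ones(len(b))]
    w=np.ones(len(b),bool)
    for _ in range(5):
        p=np.linalg.lstsq(A[w],b[w,2],rcond=None)[0]; w=abs(A@p-b[:,2])<.003
    print('plane',p,w.mean(),'z at .492,-.369',p@[.492,-.369,1])
E
```

```text
{'t': 27.6, 'tool_pos': [0.428, 0.0781, 0.3963], 'orientation': [-2.2212, -2.2208, 0.0024], 'force': [-0.137, -0.0045, 0.6341], 'opening': 0.0001, 'gripper_force': 0.0}
[0.4313409  0.07785356 0.08221724]
scene tilt -0.0049 z(-.15) 0.1315 16
  knob [ 0.5426 -0.1251  0.1707] -0.1327 -0.1161
  platter z 0.0955
side tilt 0.0059 z(-.15) 0.1339 10
  platter z 0.0959
  platter z 0.0949
scene ((492.86126708984375, -370.3006286621094), (110.35686492919922, 297.2198486328125), 84.37516021728516)
plane [-0.01843052 -0.20824577 -0.01360345] 0.9185430463576159 z at .492,-.369 0.05417142646833152
side ((490.22930908203125, -372.54949951171875), (116.52906799316406, 293.44512939453125), 85.0399398803711)
plane [-0.01632766 -0.21028145 -0.01504706] 0.7180851063829787 z at .492,-.369 0.0545135877600189
```

Call:
{"name": "drive_tool", "arguments": {"moves": [90,-25,25,-24,0,0,0,90,-40,41,0,0,0,0,90,-40,41,0,0,0,0,90,-40,41,0,0,0,0,90,-40,41,0,0,0,0,90,-36,40,0,0,0,0,90,0,0,0,0,0,0,90,0,0,0,0,0,0], "grip_force": 25}}

```text
t: 28.6
tool_pos: [0.6339, -0.1206, 0.4148]
orientation: [-2.219, -2.216, 0.005]
force: [-0.6, 0.4, -0.3]
opening: 0.0603
gripper_force: 0.0
```

Call:
{"name": "drive_tool", "arguments": {"moves": [85,0,0,40,0,0,0,85,0,0,40,0,0,0,85,0,0,25,0,0,0,85,0,0,4,0,0,0,40,0,0,0,0,0,0,40,0,0,0,0,0,0,40,0,0,0,0,0,0,40,0,0,0,0,0,0]}}

```text
t: 29.4
tool_pos: [0.641, -0.1176, 0.3327]
orientation: [2.194, 2.203, 0.038]
force: [-4.5, 11.7, 76.6]
opening: 0.0576
gripper_force: 38.1
```

Call:
{"name": "drive_tool", "arguments": {"moves": [40,0,0,0,0,0,0,40,0,0,-10,0,0,0,40,0,0,-40,0,0,0,40,0,0,0,0,0,0]}}

```text
t: 29.8
tool_pos: [0.6346, -0.1185, 0.3686]
orientation: [2.212, 2.216, 0.009]
force: [-0.0, -0.2, 0.5]
opening: 0.0403
gripper_force: 0.0
```

Call:
{"name": "drive_tool", "arguments": {"moves": [90,0,0,-40,0,0,0,90,0,0,-30,0,0,0,90,-20,15,0,0,0,0,90,0,0,0,0,0,0]}}

```text
t: 30.2
tool_pos: [0.6488, -0.14, 0.431]
orientation: [2.22, 2.22, 0.001]
force: [-0.0, 0.7, -1.0]
opening: 0.0673
gripper_force: 0.0
```

```bash
python3 - <<'E'
from h import *
st(); tins(('wrist','scene','side'),(.56,-.26),(.75,.09),.159,.009)
c=load('scene'); cv2.imwrite('pics/sc7.png',cv2.resize(c['color'][150:300,140:340,::-1],None,fx=3,fy=3,interpolation=cv2.INTER_CUBIC))
try: beam()
except Exception as e: print(e)
E
```

```text
{'t': 30.2, 'tool_pos': [0.6488, -0.14, 0.431], 'orientation': [2.2197, 2.2197, 0.001], 'force': [-0.0399, 0.731, -0.9757], 'opening': 0.0673, 'gripper_force': 0.0}
wrist xy 0.6532236938476563 -0.14192163085937498 size [60. 46.] yaw long 2.6 area 2764
wrist xy 0.654 -0.061999999999999944 size [46. 60.] yaw long 0.0 area 2771
scene xy 0.656 -0.14049999999999996 size [45. 60.] yaw long 0.0 area 2431
scene xy 0.6565000000000001 -0.0605 size [45. 61.] yaw long 0.0 area 2554
scene xy 0.6555 0.02849999999999997 size [59. 49.] yaw long -90.0 area 2451
side xy 0.6503560180664063 -0.13996127319335933 size [60. 47.] yaw long 1.6 area 2282
side xy 0.651 -0.0595 size [45. 60.] yaw long 0.0 area 2423
side xy 0.6505000000000001 0.030000000000000027 size [60. 45.] yaw long -90.0 area 2307
scene tilt -0.0192 z(-.15) 0.1286 14
  knob [ 0.5413 -0.1258  0.1686] -0.135 -0.1182
  platter z 0.0965
side tilt -0.0169 z(-.15) 0.1301 14
  knob [ 0.5357 -0.1238  0.1693] -0.1364 -0.1182
  platter z 0.0964
wrist tilt -0.0177 z(-.15) 0.1292 15
  knob [ 0.5387 -0.1275  0.1689] -0.1364 -0.1192
  platter z 0.096
```

View pics/sc7.png

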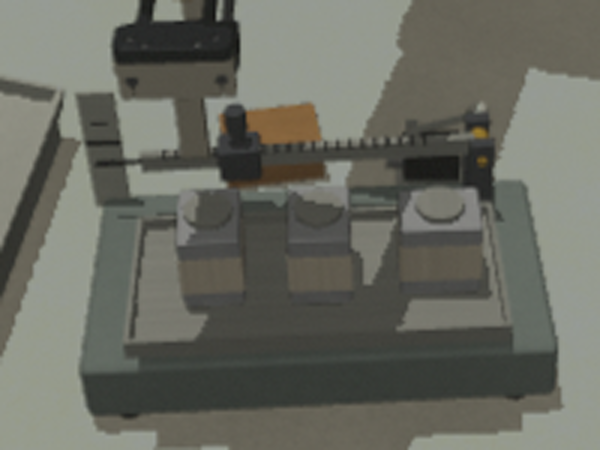

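Call:
{"name": "drive_tool", "arguments": {"moves": [90,-1,6,0,0,0,0,90,0,0,0,0,0,0,90,0,0,0,0,0,0]}}

```text
t: 30.8
tool_pos: [0.6551, -0.1407, 0.4295]
orientation: [-2.221, -2.221, 0.0]
force: [0.3, 0.6, -0.2]
opening: 0.0899
gripper_force: 0.0
```

Call:
{"name": "drive_tool", "arguments": {"moves": [90,0,0,40,0,0,0,90,0,0,40,0,0,0,90,0,0,30,0,0,0,90,0,0,8,0,0,0,40,0,0,0,0,0,0,40,0,0,0,0,0,0,40,0,0,0,0,0,0,40,0,0,0,0,0,0]}}

```text
t: 31.6
tool_pos: [0.6556, -0.1409, 0.3141]
orientation: [2.219, 2.219, 0.002]
force: [-1.8, 0.1, 1.6]
opening: 0.0622
gripper_force: 0.7
```

Call:
{"name": "drive_tool", "arguments": {"moves": [40,0,0,0,0,0,0,40,0,0,-10,0,0,0,40,0,0,-40,0,0,0,40,0,0,0,0,0,0]}}

```text
t: 32.0
tool_pos: [0.6564, -0.1411, 0.3688]
orientation: [2.216, 2.216, 0.007]
force: [2.0, -0.5, -0.5]
opening: 0.0606
gripper_force: 24.9
```

Call:
{"name": "drive_tool", "arguments": {"moves": [40,-24,-8,0,0,0,0,40,-34,-12,0,0,0,0,40,-34,-12,0,0,0,0,40,-34,-12,0,0,0,0,40,-34,-12,0,0,0,0,40,-34,-14,0,0,0,0,40,0,0,0,0,0,5.6,40,0,0,0,0,0,0]}}

```text
t: 32.8
tool_pos: [0.5843, -0.336, 0.3616]
orientation: [-2.331, -2.106, -0.0]
force: [0.1, 0.8, -1.5]
opening: 0.0598
gripper_force: 24.9
```

Call:
{"name": "drive_tool", "arguments": {"moves": [40,0,0,0,0,-6,0,40,0,0,0,0,-6,0,40,0,0,0,0,0,0,40,0,0,0,0,0,0]}}

```text
t: 33.2
tool_pos: [0.5854, -0.3334, 0.3617]
orientation: [2.215, 2.015, -0.23]
force: [-0.1, -0.4, -2.2]
opening: 0.0601
gripper_force: 24.9
```

```bash
cat >> h.py <<'E'
def toplace(s,lift=0.0,rx=0.0,h=.049):
    from scipy.spatial.transform import Rotation as R
    S=st(); M=R.from_rotvec(S['orientation']).as_matrix()
    b=np.array([.492,-.370,0])+s*np.array([.995,-.098,0])+rx*np.array([-.098,-.995,0]); b[2]=-.0174*b[0]-.209*b[1]-.0143
    n=np.array([.0174,.209,1]); n/=np.linalg.norm(n)
    t=b+n*(h+.167+lift); d=t-np.array(S['tool_pos'])
    print('tool z',M[:,2].round(3),'want',-n.round(3),'y',M[:,1].round(3)); print('target',t.round(4),'tool shift mm',(M.T@d*1000).round(1))
E
python3 -c "
from h import *
toplace(.09,.03)"
```

```text
{'t': 33.2, 'tool_pos': [0.5854, -0.3334, 0.3617], 'orientation': [2.2152, 2.0151, -0.2296], 'force': [-0.101, -0.4371, -2.174], 'opening': 0.0601, 'gripper_force': 24.8528}
tool z [-0.02  -0.204 -0.979] want [-0.017 -0.205 -0.979] y [ 0.996 -0.094 -0.001]
target [ 0.5857 -0.3285  0.2955] tool shift mm [18.3 -0.1 63.8]
```

Call:
{"name": "drive_tool", "arguments": {"moves": [40,18,0,20,0,0,0,40,0,0,35,0,0,0,40,0,0,25,0,0,0,40,0,0,9,0,0,0,40,0,0,2,0,0,0,40,0,0,0,0,0,0]}}

```text
t: 33.8
tool_pos: [0.585, -0.3363, 0.2694]
orientation: [2.217, 2.01, -0.231]
force: [-0.9, -0.0, -1.9]
opening: 0.0601
gripper_force: 24.9
```

Call:
{"name": "drive_tool", "arguments": {"moves": [40,0,0,2,0,0,0,40,0,0,0,0,0,0,75,0,0,0,0,0,0,75,0,0,0,0,0,0,75,0,0,0,0,0,0,75,0,0,-15,0,0,0,75,0,0,-40,0,0,0,75,0,0,-45,0,0,0]}}

```text
t: 34.6
tool_pos: [0.5862, -0.3152, 0.3649]
orientation: [2.219, 2.012, -0.235]
force: [1.0, -0.4, 0.9]
opening: 0.0752
gripper_force: 0.0
```

```bash
python3 - <<'E'
from h import *
st(); c=shot('scene'); q=cloud(c).reshape(-1,3)
m=(q[:,0]>.33)&(q[:,0]<.66)&(q[:,1]>-.46)&(q[:,1]<-.28)&(q[:,2]>.095)&(q[:,2]<.16); k=q[m]
print(len(k),k.mean(0),k.min(0),k.max(0))
tins(('scene','side'),(.56,-.26),(.75,.09),.165,.012)
cv2.imwrite('pics/sc8.png',cv2.resize(c['color'][130:300,60:340,::-1],None,fx=2.5,fy=2.5))
E
```

```text
{'t': 34.6, 'tool_pos': [0.5862, -0.3152, 0.3649], 'orientation': [2.2189, 2.0119, -0.2347], 'force': [1.0221, -0.3524, 0.9026], 'opening': 0.0752, 'gripper_force': 0.0}
542 [ 0.59408074 -0.36674738  0.11611151] [ 0.55339225 -0.39689009  0.09514966] [ 0.61786577 -0.34292583  0.13216829]
scene xy 0.657 -0.0605 size [45. 60.] yaw long 0.0 area 2387
scene xy 0.656 0.02849999999999997 size [59. 46.] yaw long -90.0 area 2500
side xy 0.651 -0.0605 size [47. 58.] yaw long 0.0 area 2295
side xy 0.6505000000000001 0.02949999999999997 size [61. 45.] yaw long -90.0 area 2304
```

View pics/sc8.png

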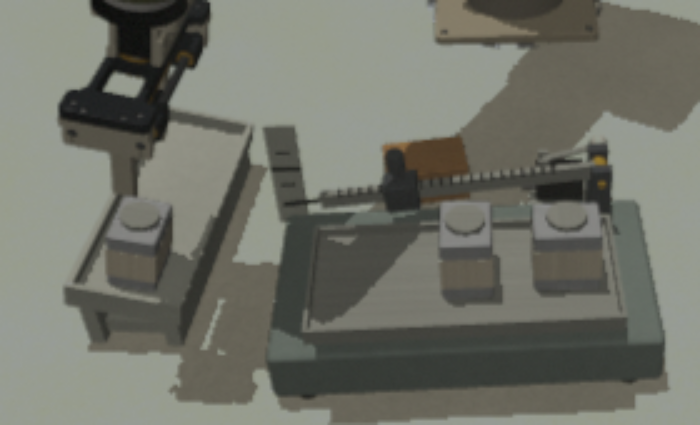

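Call:
{"name": "drive_tool", "arguments": {"moves": [93,0,0,-10,0,6,0,93,0,0,0,0,6,0,93,0,0,-25,0,0,-5.6,93,10,5,-25,0,0,0,93,35,10,0,0,0,0,93,35,10,0,0,0,0,93,35,10,0,0,0,0,93,35,10,0,0,0,0]}}

```text
t: 35.55
tool_pos: [0.632, -0.1624, 0.424]
orientation: [-2.221, -2.22, 0.001]
force: [0.0, -0.4, 0.2]
opening: 0.0926
gripper_force: 0.0
```

Call:
{"name": "drive_tool", "arguments": {"moves": [93,35,10,0,0,0,0,93,35,8,0,0,0,0,93,25,4,0,0,0,0,93,0,0,0,0,0,0,93,0,0,0,0,0,0]}}

```text
t: 36.05
tool_pos: [0.6539, -0.0684, 0.4241]
orientation: [-2.219, -2.222, 0.002]
force: [0.8, -0.5, -0.7]
opening: 0.093
gripper_force: 0.0
```

```bash
python3 - <<'E'
from h import *
st(); tins(('wrist',),(.56,-.26),(.75,.09),.165,.012)
E
```

```text
{'t': 36.05, 'tool_pos': [0.6539, -0.0684, 0.4241], 'orientation': [-2.2195, -2.2225, 0.0016], 'force': [0.763, -0.5443, -0.7205], 'opening': 0.093, 'gripper_force': 0.0}
wrist xy 0.654 -0.0615 size [45. 60.] yaw long 0.0 area 2759
wrist xy 0.654 0.027000000000000024 size [60. 46.] yaw long -90.0 area 2808
```

Shift 7 in tool x, descend 107.

Call:
{"name": "drive_tool", "arguments": {"moves": [93,7,1,30,0,0,0,93,0,0,40,0,0,0,93,0,0,30,0,0,0,93,0,0,7,0,0,0,40,0,0,0,0,0,0,40,0,0,0,0,0,0,40,0,0,0,0,0,0,40,0,0,0,0,0,0]}}

```text
t: 36.9
tool_pos: [0.6557, -0.062, 0.3199]
orientation: [2.22, 2.219, 0.003]
force: [-0.0, -0.4, 0.5]
opening: 0.0652
gripper_force: 0.0
```

Call:
{"name": "drive_tool", "arguments": {"moves": [40,0,0,0,0,0,0,40,0,0,-10,0,0,0,40,0,0,-40,0,0,0,40,0,0,0,0,0,0]}}

```text
t: 37.3
tool_pos: [0.6564, -0.0618, 0.3747]
orientation: [2.216, 2.216, 0.008]
force: [1.6, 0.6, -0.7]
opening: 0.0596
gripper_force: 25.0
```

Call:
{"name": "drive_tool", "arguments": {"moves": [40,-10,0,-45,0,0,0,40,-35,-5,0,0,0,0,40,-38,-8,0,0,0,0,40,-38,-8,0,0,0,0,40,-38,-8,0,0,0,0,40,-38,-10,0,0,0,0,40,-38,-10,0,0,0,0,40,-23,-12,0,0,0,0]}}

```text
t: 38.1
tool_pos: [0.5932, -0.3223, 0.4124]
orientation: [2.223, 2.22, -0.001]
force: [-1.0, 0.3, -2.5]
opening: 0.0598
gripper_force: 25.0
```

Call:
{"name": "drive_tool", "arguments": {"moves": [40,0,-35,0,0,0,0,40,0,-40,0,0,0,0,40,0,-40,0,0,0,0,40,0,-40,0,0,0,0,40,0,-33,0,0,0,0,40,0,0,0,0,0,5.6,40,0,0,0,0,-6,0,40,0,0,0,0,-6,0]}}

```text
t: 38.9
tool_pos: [0.4055, -0.3202, 0.413]
orientation: [2.215, 2.006, -0.236]
force: [0.4, 0.1, -0.8]
opening: 0.0599
gripper_force: 25.0
```

Call:
{"name": "drive_tool", "arguments": {"moves": [40,0,0,0,0,0,0,40,0,0,0,0,0,0]}}

```text
t: 39.1
tool_pos: [0.4062, -0.3191, 0.4127]
orientation: [2.217, 2.012, -0.23]
force: [0.7, 0.2, -2.1]
opening: 0.0597
gripper_force: 25.0
```

```bash
python3 -c "
from h import *
toplace(-.09,.03)"
```

```text
{'t': 39.1, 'tool_pos': [0.4062, -0.3191, 0.4127], 'orientation': [2.2171, 2.0122, -0.2296], 'force': [0.6906, 0.1735, -2.0901], 'opening': 0.0597, 'gripper_force': 24.9969}
tool z [-0.02  -0.204 -0.979] want [-0.017 -0.205 -0.979] y [ 0.995 -0.097  0.   ]
target [ 0.4066 -0.3109  0.2949] tool shift mm [ 32.2  -0.3 113.6]
```

Call:
{"name": "drive_tool", "arguments": {"moves": [40,16,0,20,0,0,0,40,16,0,35,0,0,0,40,0,0,35,0,0,0,40,0,0,25,0,0,0,40,0,0,15,0,0,0,40,0,0,8,0,0,0,40,0,0,3,0,0,0,40,0,0,0,0,0,0]}}

```text
t: 39.9
tool_pos: [0.4066, -0.3181, 0.269]
orientation: [2.216, 2.009, -0.232]
force: [0.0, -0.6, -0.9]
opening: 0.0598
gripper_force: 25.0
```

Call:
{"name": "drive_tool", "arguments": {"moves": [40,0,0,2,0,0,0,40,0,0,0,0,0,0,75,0,0,0,0,0,0,75,0,0,0,0,0,0,75,0,0,0,0,0,0,75,0,0,-15,0,0,0,75,0,0,-40,0,0,0,75,0,0,-45,0,0,0]}}

```text
t: 40.7
tool_pos: [0.4076, -0.2967, 0.3644]
orientation: [2.219, 2.012, -0.234]
force: [-0.0, -1.1, 0.3]
opening: 0.0749
gripper_force: 0.0
```

Call:
{"name": "drive_tool", "arguments": {"moves": [93,0,0,-45,0,6,0,93,0,0,-20,0,6,0,93,0,30,0,0,0,-5.6,93,10,40,0,0,0,0,93,38,30,0,0,0,0,93,38,30,0,0,0,0,93,38,30,0,0,0,0,93,38,30,0,0,0,0]}}

```text
t: 41.5
tool_pos: [0.6, -0.1251, 0.4292]
orientation: [2.221, 2.221, 0.001]
force: [0.6, -0.9, -0.4]
opening: 0.0928
gripper_force: 0.0
```

Call:
{"name": "drive_tool", "arguments": {"moves": [93,38,25,0,0,0,0,93,38,20,0,0,0,0,93,38,10,0,0,0,0,93,30,5,0,0,0,0,93,20,0,0,0,0,0,93,0,0,0,0,0,0,93,0,0,0,0,0,0]}}

```text
t: 42.2
tool_pos: [0.6591, 0.0373, 0.4286]
orientation: [2.22, 2.222, 0.0]
force: [-0.1, -0.4, 0.3]
opening: 0.0933
gripper_force: 0.0
```

```bash
python3 - <<'E'
from h import *
st(); tins(('wrist','scene'),(.56,-.26),(.75,.09),.165,.012)
q=cloud(load('scene')).reshape(-1,3)
for lo,hi in((.33,.48),(.5,.66)):
    m=(q[:,0]>lo)&(q[:,0]<hi)&(q[:,1]>-.46)&(q[:,1]<-.28)&(q[:,2]>.11)&(q[:,2]<.16); k=q[m]
    if len(k): print(len(k),k.mean(0),k.min(0),k.max(0))
E
```

```text
{'t': 42.2, 'tool_pos': [0.6591, 0.0373, 0.4286], 'orientation': [2.2196, 2.2224, 0.0001], 'force': [-0.1083, -0.4253, 0.3038], 'opening': 0.0933, 'gripper_force': 0.0}
wrist xy 0.654 0.02699993896484376 size [46. 60.] yaw long -90.0 area 2768
scene xy 0.6555 0.02849999999999997 size [59. 47.] yaw long -90.0 area 2565
296 [ 0.41397288 -0.34814506  0.11995868] [ 0.37457212 -0.37326853  0.11018115] [ 0.43857329 -0.32430197  0.1299168 ]
408 [ 0.5902443  -0.36689206  0.12052419] [ 0.55341263 -0.39301115  0.11039114] [ 0.6165134  -0.34347515  0.13011885]
```

Call:
{"name": "drive_tool", "arguments": {"moves": [80,-10,-4,30,0,0,0,80,0,0,40,0,0,0,80,0,0,30,0,0,0,80,0,0,11,0,0,0,80,0,0,0,0,0,0,30,0,0,0,0,0,0,30,0,0,0,0,0,0,30,0,0,0,0,0,0]}}

```text
t: 43.1
tool_pos: [0.6559, 0.027, 0.3191]
orientation: [2.22, 2.22, 0.004]
force: [-1.0, -0.1, 0.3]
opening: 0.0609
gripper_force: 0.0
```

Call:
{"name": "drive_tool", "arguments": {"moves": [30,0,0,0,0,0,0,30,0,0,0,0,0,0,30,0,0,-10,0,0,0,30,0,0,-40,0,0,0,30,0,0,-45,0,0,0,30,0,0,0,0,0,0]}}

```text
t: 43.7
tool_pos: [0.6565, 0.027, 0.4211]
orientation: [2.215, 2.215, 0.013]
force: [0.8, 0.5, -1.1]
opening: 0.0457
gripper_force: 25.0
```

Call:
{"name": "drive_tool", "arguments": {"moves": [30,-30,-3,0,0,0,0,30,-40,-7,0,0,0,0,30,-40,-7,0,0,0,0,30,-40,-7,0,0,0,0,30,-40,-7,0,0,0,0,30,-40,-7,0,0,0,0,30,-40,-7,0,0,0,0,30,-40,-7,0,0,0,0]}}

```text
t: 44.5
tool_pos: [0.6026, -0.2845, 0.4115]
orientation: [-2.221, -2.221, 0.0]
force: [1.0, 0.3, -2.4]
opening: 0.046
gripper_force: 25.0
```

Call:
{"name": "drive_tool", "arguments": {"moves": [30,-25,-8,0,0,0,0,30,-10,-30,0,0,0,0,30,0,-35,0,0,0,0,30,0,-35,0,0,0,0,30,0,0,0,0,0,5.6,30,0,0,0,0,-6,0,30,0,0,0,0,-6,0,30,0,0,0,0,0,0]}}

```text
t: 45.3
tool_pos: [0.4952, -0.3172, 0.4117]
orientation: [2.214, 2.01, -0.235]
force: [0.8, 0.7, -2.1]
opening: 0.0455
gripper_force: 25.0
```

Call:
{"name": "drive_tool", "arguments": {"moves": [30,0,0,0,0,0,0]}}

```text
t: 45.4
tool_pos: [0.4953, -0.3173, 0.4116]
orientation: [2.218, 2.013, -0.23]
force: [0.2, 0.1, -2.5]
opening: 0.0457
gripper_force: 25.0
```

```bash
python3 -c "
from h import *
toplace(0,.03)"
```

```text
{'t': 45.4, 'tool_pos': [0.4953, -0.3173, 0.4116], 'orientation': [2.2176, 2.0127, -0.2298], 'force': [0.1856, 0.0897, -2.4581], 'opening': 0.0457, 'gripper_force': 24.9996}
tool z [-0.02  -0.204 -0.979] want [-0.017 -0.205 -0.979] y [ 0.995 -0.097 -0.   ]
target [ 0.4962 -0.3197  0.2952] tool shift mm [ 21.6   1.2 114.4]
```

Call:
{"name": "drive_tool", "arguments": {"moves": [30,11,1,20,0,0,0,30,11,0,35,0,0,0,30,0,0,35,0,0,0,30,0,0,25,0,0,0,30,0,0,15,0,0,0,30,0,0,9,0,0,0,30,0,0,3,0,0,0,30,0,0,0,0,0,0]}}

```text
t: 46.2
tool_pos: [0.4957, -0.3263, 0.2691]
orientation: [2.217, 2.009, -0.232]
force: [-0.2, -0.4, -2.0]
opening: 0.046
gripper_force: 25.0
```

Call:
{"name": "drive_tool", "arguments": {"moves": [30,0,0,2,0,0,0,30,0,0,0,0,0,0,60,0,0,0,0,0,0,60,0,0,0,0,0,0,60,0,0,0,0,0,0,60,0,0,-15,0,0,0,60,0,0,-40,0,0,0,60,0,0,-45,0,0,0]}}

```text
t: 47.0
tool_pos: [0.4968, -0.3052, 0.3646]
orientation: [2.219, 2.012, -0.234]
force: [1.5, -0.4, 0.1]
opening: 0.0597
gripper_force: 0.0
```

Call:
{"name": "drive_tool", "arguments": {"moves": [50,0,0,-45,0,6,0,50,0,0,-20,0,6,0,50,0,0,0,0,0,-5.6,50,30,10,0,0,0,0,50,38,10,0,0,0,0,50,38,10,0,0,0,0,50,38,10,0,0,0,0,50,20,5,0,0,0,0]}}

```text
t: 47.8
tool_pos: [0.5438, -0.1275, 0.4297]
orientation: [2.218, 2.223, 0.002]
force: [0.3, -0.3, 0.6]
opening: 0.0499
gripper_force: 0.0
```

Call:
{"name": "drive_tool", "arguments": {"moves": [50,0,0,0,0,0,0,50,0,0,0,0,0,0]}}

```text
t: 48.0
tool_pos: [0.5435, -0.1301, 0.4292]
orientation: [2.219, 2.222, 0.0]
force: [0.4, -0.8, 0.2]
opening: 0.0499
gripper_force: 0.0
```

```bash
python3 - <<'E'
from h import *
st(); c=shot('side','s9.png'); cv2.imwrite('pics/s9.png',cv2.resize(c['color'][100:280,200:420,::-1],None,fx=3,fy=3))
try: beam()
except Exception as e: print(e)
E
```

```text
{'t': 48.0, 'tool_pos': [0.5435, -0.1301, 0.4292], 'orientation': [2.2189, 2.2222, 0.0002], 'force': [0.4308, -0.8263, 0.1768], 'opening': 0.0499, 'gripper_force': 0.0}
scene tilt -0.0845 z(-.15) 0.1133 13
  platter z 0.1019
side tilt -0.1054 z(-.15) 0.1123 9
  platter z 0.1021
wrist tilt -0.0972 z(-.15) 0.1123 13
  platter z 0.1015
```

View pics/s9.png

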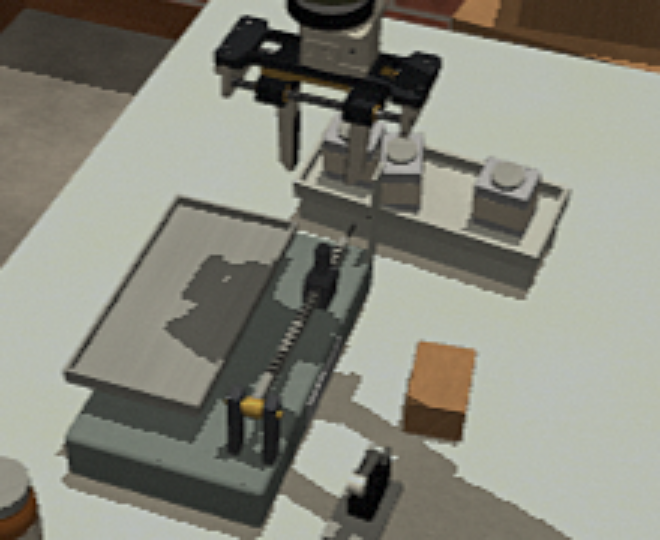

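```bash
python3 - <<'E'
from h import *
for n in('wrist','scene','side'):
    q=cloud(load(n)).reshape(-1,3)
    t=q[(q[:,0]>.52)&(q[:,0]<.56)&(q[:,1]>-.17)&(q[:,1]<-.08)&(q[:,2]>.145)&(q[:,2]<.19)]
    if len(t): print(n,len(t),np.median(t,0).round(4),t.min(0).round(4),t.max(0).round(4))
E
```

```text
wrist 491 [ 0.5377 -0.1293  0.1531] [ 0.5285 -0.139   0.145 ] [ 0.5458 -0.1212  0.1555]
scene 48 [ 0.5417 -0.1287  0.1527] [ 0.5296 -0.1366  0.145 ] [ 0.5482 -0.1199  0.1561]
side 32 [ 0.5357 -0.1254  0.1528] [ 0.5271 -0.1396  0.1452] [ 0.5456 -0.1206  0.1568]
```

Call:
{"name": "drive_tool", "arguments": {"moves": [45,0,-5,40,0,0,0,45,0,0,40,0,0,0,45,0,0,22,0,0,0,45,0,0,5,0,0,0,5,0,0,0,0,0,0,5,0,0,0,0,0,0,5,0,0,0,0,0,0,5,0,0,0,0,0,0], "grip_force": 12}}

```text
t: 49.0
tool_pos: [0.5382, -0.1307, 0.3223]
orientation: [-2.221, -2.221, 0.002]
force: [-14.9, -2.2, 2.4]
opening: 0.0179
gripper_force: 7.2
```

Call:
{"name": "drive_tool", "arguments": {"moves": [5,12,0,-1,0,0,0,5,20,0,-2,0,0,0,5,20,-1,-2,0,0,0,5,20,0,-2,0,0,0,5,20,-1,-2,0,0,0,5,20,0,-2,0,0,0,5,20,-1,-2,0,0,0,5,12,0,-1,0,0,0]}}

```text
t: 49.8
tool_pos: [0.5349, 0.0146, 0.337]
orientation: [-2.22, -2.222, 0.002]
force: [-11.8, -3.2, 12.0]
opening: 0.0177
gripper_force: 12.0
```

Call:
{"name": "drive_tool", "arguments": {"moves": [5,6,0,-1,0,0,0,5,4,0,0,0,0,0,5,2,0,0,0,0,0,5,0,0,0,0,0,0]}}

```text
t: 50.2
tool_pos: [0.5349, 0.024, 0.3378]
orientation: [2.221, 2.219, -0.007]
force: [-10.8, -12.9, 10.3]
opening: 0.0176
gripper_force: 12.0
```

Call:
{"name": "drive_tool", "arguments": {"moves": [45,0,0,0,0,0,0,45,0,0,0,0,0,0,45,0,0,0,0,0,0,45,0,0,-20,0,0,0,45,0,0,-40,0,0,0,45,0,0,-45,0,0,0,45,0,0,0,0,0,0,45,0,0,0,0,0,0]}}

```text
t: 51.0
tool_pos: [0.536, 0.0258, 0.4429]
orientation: [2.219, 2.22, 0.004]
force: [-0.3, 0.7, -1.1]
opening: 0.0449
gripper_force: 0.0
```

Call:
{"name": "drive_tool", "arguments": {"moves": [45,0,0,0,0,0,0,45,0,0,0,0,0,0,45,0,0,0,0,0,0,45,0,0,0,0,0,0,45,0,0,0,0,0,0,45,0,0,0,0,0,0,45,0,0,0,0,0,0,45,0,0,0,0,0,0]}}

```text
t: 51.8
tool_pos: [0.5355, 0.0256, 0.4412]
orientation: [2.221, 2.221, 0.0]
force: [-0.8, -0.1, 0.7]
opening: 0.045
gripper_force: 0.0
```

```bash
python3 - <<'E'
from h import *
st()
try: beam()
except Exception as e: print(e)
c=load('scene'); cv2.imwrite('pics/sc10.png',cv2.resize(c['color'][140:310,80:450,::-1],None,fx=2.1,fy=2.1,interpolation=cv2.INTER_CUBIC))
for n in('scene','side'):
  q=cloud(load(n)).reshape(-1,3)
  k=q[(q[:,0]>.415)&(q[:,0]<.44)&(q[:,1]>0.07)&(q[:,1]<.085)&(q[:,2]>.05)&(q[:,2]<.1)]; print('roller',np.median(k,0))
  # tins in rack frame: tops
  o=np.array([.492,-.370,.0545]); z=np.array([.0174,.209,1]);z/=np.linalg.norm(z); y=np.array([.995,-.098,0]); y-=z*(y@z); y/=np.linalg.norm(y); x=np.cross(y,z)
  r=(q-o)@np.c_[x,y,z]; t=r[(r[:,2]>.06)&(r[:,2]<.078)&(abs(r[:,0])<.07)&(abs(r[:,1])<.16)]
  l=np.zeros((160,340),np.uint8); l[((t[:,0]+.08)*1000).astype(int),((t[:,1]+.17)*1000).astype(int)]=255
  l=cv2.morphologyEx(l,cv2.MORPH_CLOSE,np.ones((7,7)));N,lab,s,cc=cv2.connectedComponentsWithStats(l)
  for i in range(1,N):
    if s[i,4]>400: print(n,'tin rack x',s[i,1]-80,s[i,1]+s[i,3]-80,'y',s[i,0]-170,s[i,0]+s[i,2]-170)
E
```

```text
{'t': 51.8, 'tool_pos': [0.5355, 0.0256, 0.4412], 'orientation': [2.2214, 2.2214, 0.0001], 'force': [-0.8415, -0.0724, 0.6865], 'opening': 0.045, 'gripper_force': 0.0}
scene tilt -0.0032 z(-.15) 0.1323 20
  knob [0.539  0.0238 0.1728] 0.0168 0.0315
  platter z 0.0954
side tilt -0.013 z(-.15) 0.1333 20
  knob [0.5309 0.0256 0.1722] 0.0142 0.0332
  platter z 0.0952
wrist tilt -0.0022 z(-.15) 0.133 12
  knob [0.5343 0.0241 0.1724] 0.0143 0.0317
  platter z 0.0948
roller [0.42820794 0.07827944 0.08245544]
scene tin rack x -43 27 y 1 125
scene tin rack x -23 24 y -118 -55
roller [0.42710605 0.07911526 0.08167818]
side tin rack x -37 28 y -2 118
side tin rack x -24 28 y -122 -61
```

View pics/sc10.png

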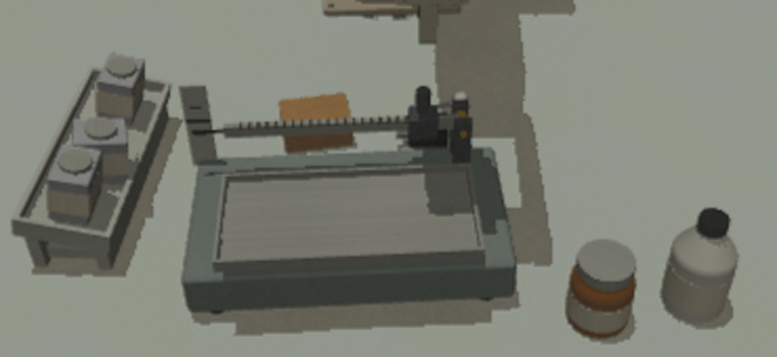

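```bash
python3 -c "
from h import *
print(robot.close_job())"
```

```text
the job is handed in; nothing more can be done
None
```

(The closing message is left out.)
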